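# Set the spray stand's air valve and hang its tag

### The arm

A 7-joint arm with a two-finger parallel gripper is mounted at the origin on the work surface. World frame = base frame: x ahead of the robot, y to its left, z up, the work surface at z = 0. Lengths are in m, angles in rad, forces in N, time in s.
With the tool pointing down it reaches from about 0.4 to 0.85 m from the base axis. Payload 10.4 kg.
Tool frame: the origin (TCP) lies on the mounting face of the last link; the fingertips stand arm.tcp_to_tips ahead of it and the grasp point (between the pads) lies 164 mm ahead of it (arm.tcp_to_tips is the distance from the TCP to the fingertips, in m); z points along the fingers, y is the line along which they close (so a half turn about z gives the same grasp; the last joint's range is limited). The gripper opens to 87 mm and grips with 3 to 60 N. Pads are 19 mm wide; open, the fingers measure 117 mm over their backs; the gripper's body (75 mm by 190 mm) begins 51 mm behind the grasp point.
Start: joints at [1.151, 0.332, -0.065, 1.46, 0.022, 1.35, -0.088], TCP at [0.242, -0.576, 0.405] pointing down, gripper open.
Joint ranges: [-2.6, 2.6], [-0.5, 2.12], [-1.47, 1.34], [0.16, 2.42], [-1.27, 4.41], [0.06, 2.06], [-2.6, 2.6]. Speed limits (rad/s): [2.22, 2.22, 2.79, 2.79, 3.14, 3.14, 3.14].

### API

Orientations are given as [roll, pitch, yaw] about the fixed x, y, z axes, in that order (R = Rz(yaw) Ry(pitch) Rx(roll)).
In Python, from plant import arm gives the robot as it stands.
- The arm moves only by the tool play_rows, never from a script. Its argument "series" is a list of rows, each a list of 5 numbers: the shift along the tool's x, y, z each as a share of 0.25 m, from -1 to 1, then the turn about the tool's z as a share of 30 degrees, from -1 to 1, then the opening, from 0 (shut) to 1 (fully open). A call has 1 to 8 rows; each row is the pose to reach, as a shift and turn from the pose commanded when the call began, along the tool's axes at that moment; what a row does not reach only later rows make up. A row lasts 1/8 s, in which the tool goes at most 62.5 mm and 10.7 degrees, less where a joint would pass 70% of its speed; a pose out of reach is approached as far as the arm can. A call with a number of a shift or a turn outside -1 to 1 is refused whole. A call with a gripper value outside its range is refused whole. The fingers move at their own pace and stop on an object; "squeeze" is the grip in N (left out, the last holds). Time passes only in rows, so rows that repeat a pose let the fingers close. It gives the time, the measured TCP pose, the force, the opening and the grip force at its end, in the units of the state.
- arm.observe(): the state, without advancing time (a new reading comes with each control period).
- arm.camera(name): name is "scene" or "top" or "wrist"; returns a dict with "img" (480x640x3 uint8, blue, green, red), "fx", "fy", "cx", "cy" (pixels), "distortion" ([k1, k2, p1, p2, k3] as OpenCV has them; the pictures are not rectified), "extrinsics" (4x4, takes a point from camera to world coordinates). Camera axes: x right, y down, z forward; pixel columns grow to the right and rows downward; lengths in m; the calibration is good to about 2 mm. A picture is of the moment at which its call begins. There is no depth.
- arm.sign_off(): hands the job in; it is judged then, once.
The state is a dict: "clock": time; "qpos": joint angles; "joint_vel": joint speeds; "tau": joint torques, N m; "tool_pos": TCP position; "tcp_rot": TCP orientation; "contact_force": force on the tool from outside, world axes, zero at the start; "torque": the same for the moment, N m; "gripper_width": finger opening in m; "finger_force": force on a finger pad.
Only numpy, scipy, OpenCV 4.12 (cv2) and the standard library are available. Lean on these libraries where they do the work, as an engineer would, in place of code of your own. Each camera call takes 0.05 s, during which the arm holds its last target. There are 200 camera calls.

### The job

Set the slanted air valve on the spray stand: screw its tee handle in, clockwise, until the spindle bottoms, then back it off a quarter of a turn. Then take the tag plate out of its wooden block and hang it by its hole on the stand's hook, with the marked face outward, towards the hook's open end. Leave the two small bottles and the jar standing where they are.

Things in the scene. Friction and masses are not known exactly. Their poses are not given: they have to be found in the camera images.
- stand: compressed-air spray stand, fixed: a grey steel base plate 270 x 270 mm, 8 mm thick, that carries a 27 mm pipe run at 140 mm height on two uprights, with a gauge on the far upright, a brass oblique-pattern valve in the middle, and beside it, to +y, a 16 mm post with the tag hook. Origin on the table under the middle of the valve; x along the pipe run away from the robot, z up. The hook and the valve's spindle lean or point to -x of the stand
- spindle (a joint): turn of the valve's threaded spindle in rad: 0 = bottomed (hard stop), grows as it is backed off (anticlockwise seen looking down onto the tee handle); it starts 1.0 to 2.6 rad open and can open to 4 rad. It turns stiffly (about 0.1 N m of gland friction), stays where it is left and rises 0.64 mm per rad
- tee (a point): middle of the valve's dark steel tee handle, a bar 90 mm long, 14 mm wide and 16 mm thick (along the spindle), across the end of a 10 mm spindle. z of this frame is the spindle axis, pointing outward: it leans 40 degrees from vertical to -x of the stand; y runs along the bar (at joint value 0 the bar lies level, along the stand's y); x is across its 14 mm width. Under the middle of the bar the spindle is bare for 34 mm (13 mm across at most) down to the 25 mm gland nut
- tag_centre (a point): centre of the tag, a loose aluminium plate 110 mm wide (y), 120 mm tall (z) and 6 mm thick (x), about 0.15 kg. The marked face, with a raised black ring crossed by a bar, looks to -x of this frame; the other face is bare. It stands upright, hole at the top, 25 mm deep in the 8 mm slot of the block; its lower edge is 60 mm below this point
- tag_hole (a point): centre of the tag's round 27 mm through hole, 38 mm above the tag's centre and 22 mm below its top edge, on the middle of its width; axes as the tag's
- block: fixed wooden block 64 x 136 x 35 mm with the slot, along its y, in which the tag stands; origin at the middle of its underside
- hook_root (a point): where the hook, an 8 mm steel rod, leaves its post: on the rod's axis, 180 mm above the table; axes as the stand's. The rod runs level 75 mm to -x of the stand and then turns up at 45 degrees to its tip; the post (16 mm across) ends 12 mm above the rod's axis
- hook_mid (a point): point on the axis of the hook's level part, 38 mm from the post's axis; axes as the stand's
- hook_tip (a point): centre of the hook's round upturned end, 90 mm from the post's axis and 15 mm above the level part; axes as the stand's
- bottle_a: bystander: black nail-gel bottle, 33 mm across, 86 mm tall, origin at its foot
- bottle_b: bystander: white nail-gel bottle, 33 mm across, 86 mm tall, origin at its foot
- jar: bystander: white lidded jar, 72 mm across, 60 mm tall, origin at its foot

How it is judged:
By the outcome, as a careful person would: the job done as asked, in the order asked, and still so for the second after the job is handed in, with the robot touching nothing.
It also fails if it takes over 72 s, if anything falls off the work surface, if the arm or the gripper's body presses on something with over 40 N, if the wrist force passes 120 N, or if a joint passes its speed limit or range.

## Working session

There is one attempt and no reset: what is moved stays moved. The work goes in short steps, Python scripts to look and compute and a tool call to move; the robot and the scene stay as the last step left them, time stands still between calls to the robot, and variables do not carry over. Pictures are saved under pics/ and viewed, at most 10 in all, crops included, and the job is handed in when it is done.

Besides the shell and the picture viewer there is one more tool, called after ">>>" as name(argument=value, ...) on one line, values as JSON. play_rows: Moves the arm, as the interface text tells. Its arguments: {"type":"object","properties":{"series":{"type":"array"},"squeeze":{"type":"number"}},"required":["series"]}

```bash
ls; mkdir -p pics; python3 - <<'E'
from plant import arm
import cv2,numpy as np
print(arm.observe(), arm.tcp_to_tips)
for n in ["scene","top"]:
    c=arm.camera(n); cv2.imwrite(f"pics/{n}0.png",c["img"]); print(n,c["fx"],c["fy"],c["cx"],c["cy"],c["distortion"],np.round(c["extrinsics"],3).tolist())
E
```

```text
pics
{'clock': 0.0, 'qpos': array([ 1.15139387,  0.33287269, -0.06473514,  1.4609674 ,  0.02158437,
        1.34988181, -0.08848347]), 'joint_vel': array([-0.00022115,  0.0014287 ,  0.00205527, -0.00049125, -0.00171296,
       -0.00131293,  0.00126647]), 'tau': array([-1.25103801e-03, -6.23261118e+01,  2.41674646e-02, -3.89893878e+01,
       -6.14076946e-02,  3.99526872e-02,  1.55148332e-04]), 'tool_pos': array([ 0.24151814, -0.57630411,  0.40394087]), 'tcp_rot': array([-3.14015888e+00,  4.01799696e-05,  3.96870330e-01]), 'contact_force': array([0.05044096, 0.02684703, 0.4949179 ]), 'torque': array([-0.05681699,  0.01745935,  0.03582958]), 'finger_force': 0.0, 'gripper_width': 0.0870674481442198} 0.1822
scene 538.2108333246969 538.2108333246969 314.58791900842743 238.36131877630268 [0.0273021 0.        0.        0.        0.       ] [[0.202, 0.76, -0.618, 1.118], [0.979, -0.163, 0.119, -0.058], [-0.01, -0.63, -0.777, 0.864], [0.0, 0.0, 0.0, 1.0]]
top 477.8936455361652 477.8936455361652 318.62175696168265 234.9288771781683 [0.01758102 0.         0.         0.         0.        ] [[0.018, -0.996, 0.093, 0.473], [-1.0, -0.019, -0.019, 0.053], [0.021, -0.092, -0.996, 1.054], [0.0, 0.0, 0.0, 1.0]]
```

View pics/scene0.png

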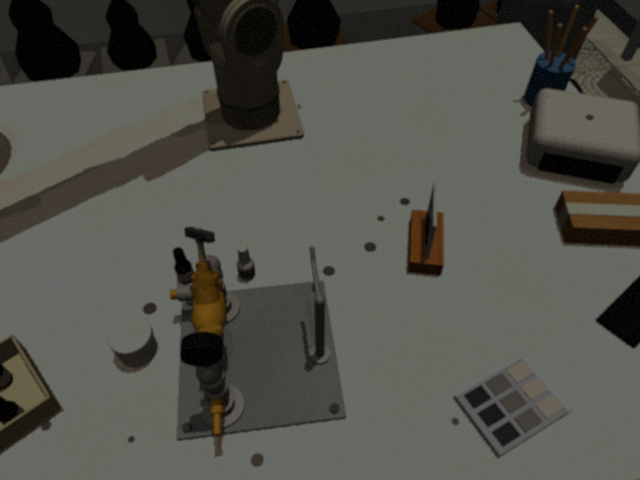

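View pics/top0.png

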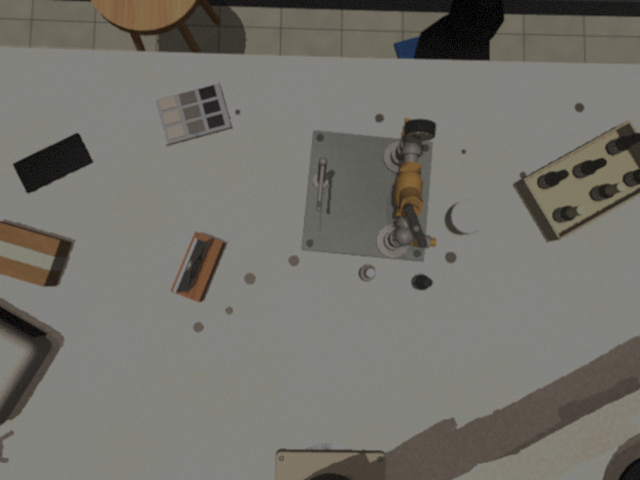

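The scene view shows the tee at about (200,235), the hook from (320,355) up to (312,250), the tag block at (425,245), a black bottle at (182,265), a white bottle at (245,262) and the jar at (132,345). The top view shows the plate corners at (317,131), (433,138), (425,262) and (304,249), the block at (198,267), and the tee running roughly from (405,208) to (425,243). I'll enlarge and brighten these parts next.

```bash
cat > h.py <<'E'
import cv2,numpy as np
from plant import arm
def ray(c,uv):
    K=np.array([[c["fx"],0,c["cx"]],[0,c["fy"],c["cy"]],[0,0,1]])
    p=cv2.undistortPoints(np.array([[uv]],float),K,np.array(c["distortion"]))[0,0]
    T=np.array(c["extrinsics"]); d=T[:3,:3]@[p[0],p[1],1]; return T[:3,3],d/np.linalg.norm(d)
def onz(c,uv,z):
    o,d=ray(c,uv); return o+d*(z-o[2])/d[2]
def tri(c1,u1,c2,u2):
    A=[];b=[];R=[ray(c1,u1),ray(c2,u2)]
    M=[np.eye(3)-np.outer(d,d) for o,d in R]
    p=np.linalg.solve(sum(M),sum(m@o for m,(o,d) in zip(M,R)))
    return p,[np.linalg.norm(m@(p-o)) for m,(o,d) in zip(M,R)]
def proj(c,P):
    T=np.linalg.inv(c["extrinsics"]);K=np.array([[c["fx"],0,c["cx"]],[0,c["fy"],c["cy"]],[0,0,1]])
    return cv2.projectPoints(np.array(P,float).reshape(-1,1,3),cv2.Rodrigues(T[:3,:3])[0],T[:3,3],K,np.array(c["distortion"]))[0][:,0]
def crop(img,x,y,w,h,W,H):
    o=cv2.resize(img[y:y+h,x:x+w],(W,H),interpolation=cv2.INTER_CUBIC)
    return np.clip(255*(o/255.)**0.6*1.15,0,255).astype(np.uint8)
E
python3 - <<'E'
from h import *
import pickle
s=arm.camera("scene");t=arm.camera("top");pickle.dump((s,t),open("cams.pkl","wb"))
a=np.vstack([np.hstack([crop(s["img"],150,215,100,75,400,300),crop(s["img"],280,230,160,120,400,300)]),
 np.hstack([crop(t["img"],360,190,100,75,400,300),crop(t["img"],160,150,200,150,400,300)])])
cv2.imwrite("pics/c1.png",a)
print("plate",[onz(t,u,.008).round(3) for u in [(317,131),(433,138),(425,262),(304,249)]])
E
```

```text
plate [array([0.805, 0.041, 0.008]), array([ 0.795, -0.22 ,  0.008]), array([ 0.516, -0.201,  0.008]), array([0.539, 0.065, 0.008])]
```

View pics/c1.png

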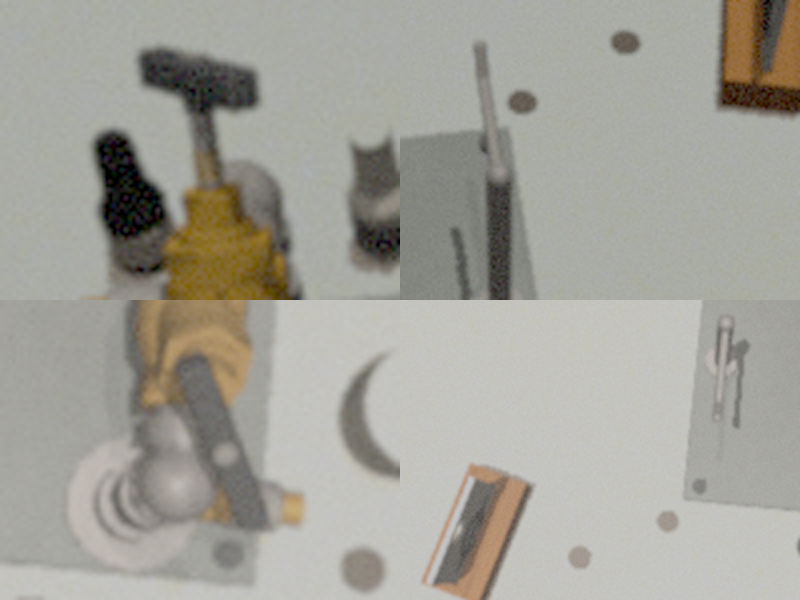

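The crops show:
- **Tee:** ends at about (185.5,232) and (214.3,237.5) in scene, and (407.5,206) and (423.8,245.5) in top.
- **Hook tip:** scene (312,247.6), top (319,207.5).
- **Post top:** scene (319.2,298.8), top (323,160).
- **Tag:** top edge is the white line in the top view, from (173.5,290) to (195,239).

```bash
python3 - <<'E'
from h import *
import pickle
s,t=pickle.load(open("cams.pkl","rb"))
for n,a,b in [("tee mid",(199.7,234.5),(416.5,228)),("e1",(185.5,232),(423.8,245.5)),("e2",(214.3,237.5),(407.5,206)),("tip",(312,247.6),(319,207.5)),("posttop",(319.2,298.8),(323,160))]:
    p,r=tri(s,a,t,b); print(n,p.round(4),np.round(r,4))
g=cv2.cvtColor(t["img"],cv2.COLOR_BGR2HSV)
m=cv2.inRange(g,(0,90,40),(20,255,255));m[:,:150]=0;m[:220]=0;m[310:]=0;m[:,260:]=0
q=cv2.convexHull(cv2.findNonZero(m));r=cv2.minAreaRect(q);bx=cv2.boxPoints(r);print(r)
B=np.array([onz(t,u,.035) for u in bx]);print(B.round(3),B.mean(0).round(3),np.linalg.norm(B-np.roll(B,1,0),axis=1).round(3))
# tag top edge, bright line
z=.130
print("edge",[onz(t,u,z).round(4) for u in [(173.5,290),(195,239)]])
print("bottles",onz(t,(369,272),.086).round(3),onz(t,(422,283),.06).round(3),onz(t,(464,217),.06).round(3))
E
```

```text
tee mid [ 0.5659 -0.1321  0.227 ] [0.0012 0.0012]
e1 [ 0.537  -0.1535  0.2041] [0.0019 0.0019]
e2 [ 0.6001 -0.1095  0.255 ] [0.0022 0.0022]
tip [0.6032 0.0371 0.1955] [0.0001 0.0001]
posttop [0.6933 0.0303 0.1865] [0.0007 0.0007]
((197.6136932373047, 266.3918762207031), (32.02196502685547, 64.80863189697266), 22.47943687438965)
[[0.446 0.343 0.035]
 [0.573 0.297 0.035]
 [0.548 0.233 0.035]
 [0.421 0.28  0.035]] [0.497 0.288 0.035] [0.067 0.136 0.068 0.136]
edge [array([0.4486, 0.3103, 0.13  ]), array([0.5469, 0.2737, 0.13  ])]
bottles [ 0.49  -0.069  0.086] [ 0.47  -0.182  0.06 ] [ 0.61  -0.271  0.06 ]
```

>>> play_rows(series=[[0.3, -0.2, -0.46, 0.3, 0], [0.99, -0.66, -0.46, 0.91, 0], [0.99, -0.66, -0.46, 0.91, 0], [0.99, -0.66, -0.46, 0.91, 0], [0.99, -0.66, -0.46, 0.91, 0], [0.99, -0.66, -0.46, 0.91, 0], [0.99, -0.66, -0.46, 0.91, 0], [0.99, -0.66, -0.46, 0.91, 0]], squeeze=20)

```text
clock: 1.2
tool_pos: [0.4049, -0.3304, 0.519]
tcp_rot: [3.142, 0.001, -0.082]
contact_force: [-0.8, -0.7, -0.2]
gripper_width: 0.0148
finger_force: 0.0
```

>>> play_rows(series=[[0.57, -1, 0, 0, 0], [0.57, -1, 0, 0, 0], [0.57, -1, 0, 0, 0], [0.57, -1, 0, 0, 0], [0.57, -1, 0, 0, 0], [0.57, -1, 0, 0, 0], [0.57, -1, 0, 0, 0]])

```text
clock: 2.08
tool_pos: [0.5678, -0.0931, 0.5191]
tcp_rot: [3.141, 0.001, -0.083]
contact_force: [0.3, -1.5, 0.3]
gripper_width: 0.0002
finger_force: 0.0
```

```bash
cat >> h.py <<'E'
C=np.array([.5659,-.1321,.227]); psi=-.081
X=np.array([np.cos(psi),np.sin(psi),0]);Y=np.array([-np.sin(psi),np.cos(psi),0]);Z=np.array([0,0,1.])
def P(ph,r): # point on bar, ph deg from stand-x projection towards +y
    a=np.deg2rad(ph);xt=.766*X+.643*Z
    return C+r*(np.cos(a)*xt+np.sin(a)*Y)
def go(sx,sy,tipz):
    "shares to put the finger tips at stand-offset (mm) from C, tip height m"
    from scipy.spatial.transform import Rotation as R
    o=arm.observe();T=R.from_euler("xyz",o["tcp_rot"]).as_matrix()
    tgt=C+X*sx/1e3+Y*sy/1e3;tgt[2]=tipz+arm.tcp_to_tips
    return (T.T@(tgt-o["tool_pos"])/.25).round(3)
E
python3 - <<'E'
from h import *
c=arm.camera("wrist");print(np.round(c["extrinsics"],3).tolist(),c["fx"],arm.observe()["tool_pos"])
im=c["img"].copy()
for p in [P(32,0.045),P(32,-.045),P(32,0)]: cv2.drawMarker(im,tuple(int(v) for v in proj(c,p)[0]),(0,0,255),0,12,1)
cv2.imwrite("pics/w1.png",crop(im,0,0,640,480,640,480))
print(go(0,50,.235))
E
```

```text
[[-0.084, -0.966, -0.244, 0.634], [-0.996, 0.081, 0.02, -0.099], [0.0, 0.245, -0.97, 0.499], [0.0, 0.0, 0.0, 1.0]] 350.73446490748546 [ 0.56760329 -0.09323109  0.51933345]
[ 0.006 -0.045  0.408]
```

View pics/w1.png

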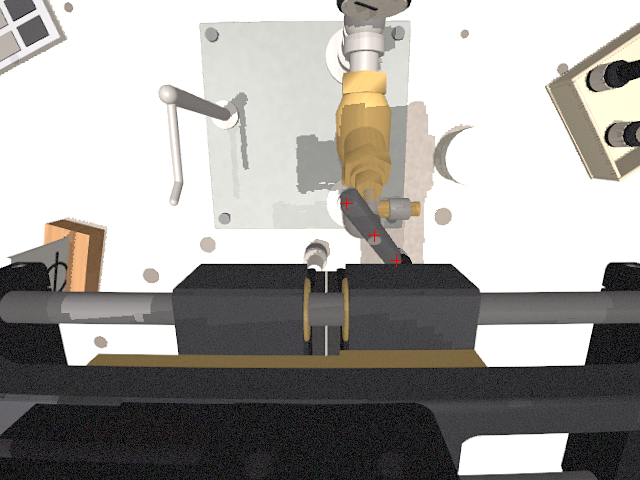

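The wrist view shows my projected tee markers lying on the handle, at (347,202), (374,236) and (396,261). It also shows the tag's marked face, about (55,270), facing the valve side. Next I'll lower beside the bar and start pushing.

>>> play_rows(series=[[0, -0.05, 0.2, 0, 0], [0, -0.05, 0.41, 0, 0], [0, -0.05, 0.41, 0, 0], [0, -0.05, 0.41, 0, 0]])

```text
clock: 2.62
tool_pos: [0.5692, -0.0794, 0.4196]
tcp_rot: [3.141, -0.003, -0.082]
contact_force: [0.6, -0.2, -0.0]
gripper_width: 0.0002
finger_force: 0.0
```

```bash
python3 - <<'E'
from h import *
print(arm.observe()["contact_force"])
for a in [(2,45,.235),(10,36,.235),(18,28,.235),(25,20,.235),(30,9,.235),(34,-2,.23),(33,-12,.226),(29,-22,.22),(22,-32,.215)]: print(go(*a))
E
```

```text
[ 0.60649785 -0.24219118 -0.01882143]
[0.012 0.031 0.01 ]
[0.044 0.067 0.01 ]
[0.076 0.099 0.01 ]
[0.104 0.131 0.01 ]
[0.124 0.175 0.01 ]
[0.14  0.219 0.03 ]
[0.136 0.259 0.046]
[0.12  0.299 0.07 ]
[0.092 0.339 0.09 ]
```

>>> play_rows(series=[[0.012, 0.031, 0.01, 0, 0], [0.044, 0.067, 0.01, 0, 0], [0.076, 0.1, 0.01, 0, 0], [0.104, 0.131, 0.01, 0, 0], [0.114, 0.153, 0.01, 0, 0], [0.124, 0.175, 0.01, 0, 0], [0.132, 0.197, 0.02, 0, 0], [0.14, 0.219, 0.03, 0, 0]])

```text
clock: 3.62
tool_pos: [0.6004, -0.1345, 0.4104]
tcp_rot: [-3.14, -0.002, -0.078]
contact_force: [2.5, 4.4, 0.6]
gripper_width: 0.0002
finger_force: 2.3
```

```bash
python3 - <<'E'
from h import *
for a in [(34,-2,.23),(33,-12,.226),(29,-22,.22),(26,-28,.217),(22,-33,.215),(19,-33,.215)]: print(go(*a))
c=arm.camera("wrist");im=c["img"].copy()
for p in [P(-45,0.045),P(-45,-.045)]: cv2.drawMarker(im,tuple(int(v) for v in proj(c,p)[0]),(0,0,255),0,12,1)
cv2.imwrite("pics/w2.png",crop(im,240,80,240,180,640,480))
E
```

```text
[-0.002  0.01  -0.007]
[-0.006  0.05   0.008]
[-0.023  0.09   0.032]
[-0.035  0.114  0.044]
[-0.051  0.133  0.052]
[-0.063  0.133  0.052]
```

View pics/w2.png

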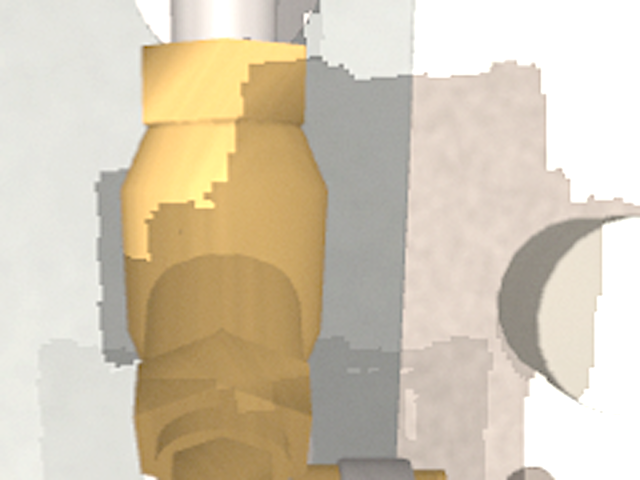

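The crop shows only the valve body, with the tee hidden below the frame. The contact force of (2.5, 4.4) N fits the finger pushing the bar, so I'll carry on.

>>> play_rows(series=[[-0.002, 0.03, 0, 0, 0], [-0.006, 0.05, 0.008, 0, 0], [-0.015, 0.07, 0.02, 0, 0], [-0.023, 0.09, 0.032, 0, 0], [-0.035, 0.114, 0.044, 0, 0], [-0.043, 0.133, 0.052, 0, 0], [-0.05, 0.133, 0.052, 0, 0], [-0.05, 0.133, 0.052, 0, 0]])

```text
clock: 4.68
tool_pos: [0.5863, -0.1672, 0.3982]
tcp_rot: [-3.141, -0.009, -0.079]
contact_force: [18.5, 3.7, -1.8]
gripper_width: 0.0001
finger_force: 8.8
```

>>> play_rows(series=[[-0.008, 0, 0, 0, 0], [-0.008, 0, 0, 0, 0]])

```text
clock: 4.92
tool_pos: [0.5852, -0.1671, 0.3985]
tcp_rot: [-3.141, -0.012, -0.078]
contact_force: [25.7, 1.9, -4.0]
gripper_width: 0.0005
finger_force: 12.5
```

```bash
python3 - <<'E'
from h import *
s=arm.camera("scene");t=arm.camera("top")
for c in (s,t):
    for p in [P(-90,0.045),P(-90,-.045)]: print(proj(c,p)[0].round(1))
a=np.hstack([crop(s["img"],150,215,80,60,400,300),crop(t["img"],370,190,80,60,400,300)])
cv2.imwrite("pics/c2.png",a)
E
```

```text
[169.2 237.4]
[228.4 231.5]
[441.4 230.5]
[390.2 225.4]
```

View pics/c2.png

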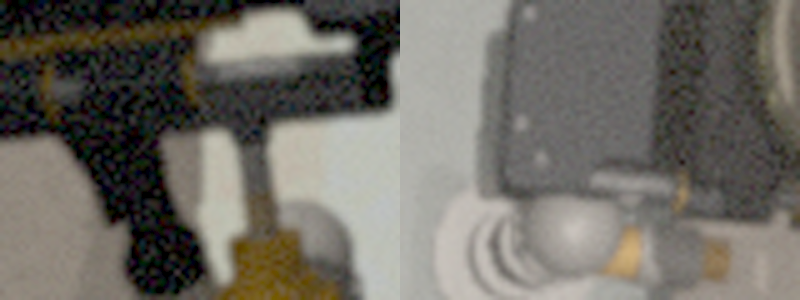

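The gripper hides the bar here. The force rose from 18 to 26 N over 2 mm, far above the gland friction, so the spindle has bottomed. I'll retract and check.

>>> play_rows(series=[[0.06, 0, 0, 0, 0], [0.06, 0, -0.2, 0, 0], [0.06, 0, -0.4, 0, 0], [-0.2, 0, -0.5, 0, 0], [-0.4, 0, -0.5, 0, 0], [-0.4, 0, -0.5, 0, 0], [-0.4, 0, -0.5, 0, 0]])

```text
clock: 5.9
tool_pos: [0.4825, -0.1604, 0.5219]
tcp_rot: [3.141, -0.0, -0.081]
contact_force: [0.5, -0.1, -0.3]
gripper_width: 0.0001
finger_force: 0.0
```

```bash
python3 - <<'E'
from h import *
c=arm.camera("wrist");im=c["img"].copy()
for p in [P(-90,0.045),P(-90,-.045),P(-90,0)]: q=proj(c,p)[0];print(q);cv2.drawMarker(im,tuple(int(v) for v in q),(0,0,255),0,8,1)
u,v=proj(c,C)[0].astype(int);x=max(0,u-120);y=max(0,v-90)
print(x,y);cv2.imwrite("pics/w3.png",crop(im,x,y,240,180,640,480))
for a in [(-45,-32,.3),(-45,-32,.213)]: print(go(*a))
E
```

```text
[338.61953027 132.50082358]
[219.7611421  133.04999359]
[279.02543006 132.64907674]
159 42
[ 0.141 -0.011  0.158]
[ 0.141 -0.011  0.506]
```

View pics/w3.png

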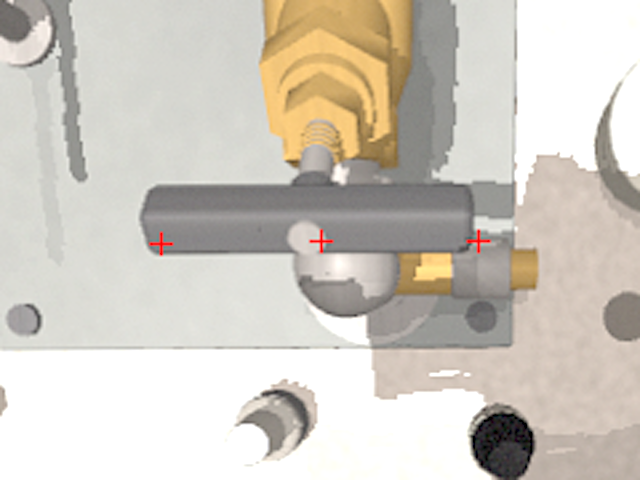

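The bar now lies level along the stand's y, parallel to the plate edge at row 348, so the spindle is bottomed. The bar's middle is at crop pixel (308,218). I'd taken the top-face dot as the centre, so I'm moving C 8 mm down the axis.

```bash
sed -i 's/^C=.*; psi/C=np.array([.571,-.129,.2205]); psi/' h.py; python3 - <<'E'
from h import *
for a in [(-40,-32,.28),(-40,-32,.21),(-22,-32,.21),(-14,-38,.213),(-6,-42,.217),(1,-43,.223),(7,-39,.226),(13,-34,.228),(17,-28,.229),(20,-23,.23)]: print(go(*a))
E
```

```text
[ 0.181 -0.025  0.238]
[ 0.181 -0.025  0.518]
[ 0.253 -0.025  0.518]
[ 0.285 -0.001  0.506]
[0.317 0.015 0.49 ]
[0.345 0.019 0.466]
[0.369 0.003 0.454]
[ 0.393 -0.017  0.446]
[ 0.409 -0.041  0.442]
[ 0.421 -0.061  0.438]
```

>>> play_rows(series=[[0.18, -0.025, 0.24, 0, 0], [0.18, -0.025, 0.52, 0, 0], [0.18, -0.025, 0.52, 0, 0], [0.22, -0.025, 0.52, 0, 0], [0.253, -0.025, 0.52, 0, 0], [0.285, 0, 0.506, 0, 0], [0.317, 0.015, 0.49, 0, 0], [0.345, 0.019, 0.466, 0, 0]])

```text
clock: 6.95
tool_pos: [0.5685, -0.1717, 0.4068]
tcp_rot: [3.141, 0.001, -0.08]
contact_force: [-4.4, 0.8, -1.2]
gripper_width: 0.0002
finger_force: 2.0
```

```bash
python3 - <<'E'
from h import *
for a in [(1,-43,.223),(7,-39,.226),(13,-34,.228),(17,-28,.229),(20,-23,.23)]: print(go(*a))
E
```

```text
[0.    0.001 0.006]
[ 0.024 -0.015 -0.006]
[ 0.048 -0.035 -0.014]
[ 0.064 -0.059 -0.018]
[ 0.076 -0.079 -0.022]
```

>>> play_rows(series=[[0.012, -0.007, 0, 0, 0], [0.024, -0.015, -0.006, 0, 0], [0.048, -0.035, -0.014, 0, 0], [0.064, -0.055, -0.018, 0, 0], [0.076, -0.07, -0.022, 0, 0], [0.076, -0.075, -0.022, 0, 0], [0.076, -0.075, -0.022, 0, 0]])

```text
clock: 7.82
tool_pos: [0.5891, -0.1544, 0.4116]
tcp_rot: [3.141, -0.002, -0.08]
contact_force: [1.5, -3.6, 3.0]
gripper_width: 0.0009
finger_force: 1.6
```

```bash
python3 - <<'E'
from h import *
print(go(20,-22,.23))
E
```

```text
[-0.    -0.007 -0.002]
```

>>> play_rows(series=[[0, 0.1, 0, 0, 0], [0, 0.1, -0.25, 0, 0], [-0.2, 0.1, -0.45, 0, 0], [-0.45, 0.05, -0.45, 0, 0], [-0.45, 0, -0.45, 0, 0], [-0.45, 0, -0.45, 0, 0], [-0.45, 0, -0.45, 0, 0]])

```text
clock: 8.7
tool_pos: [0.4775, -0.1455, 0.5226]
tcp_rot: [-3.141, 0.001, -0.079]
contact_force: [0.7, -0.2, -0.3]
gripper_width: 0.0002
finger_force: 0.0
```

```bash
python3 - <<'E'
from h import *
c=arm.camera("wrist");im=c["img"].copy()
a=P(0,0.045)+.008*np.array([-.64,.052,.766]);b=P(0,-.045)+.008*np.array([-.64,.052,.766])
for p in [a,b]: q=proj(c,p)[0];print(q);cv2.drawMarker(im,tuple(int(v) for v in q),(0,0,255),0,8,1)
u,v=proj(c,C)[0].astype(int);x=max(0,u-120);y=max(0,v-90)
print(x,y);cv2.imwrite("pics/w4.png",crop(im,x,y,240,180,800,600))
g=cv2.cvtColor(c["img"],cv2.COLOR_BGR2HSV)
E
```

```text
[289.45301947  66.14201785]
[298.08579826 168.75157722]
174 27
```

View pics/w4.png

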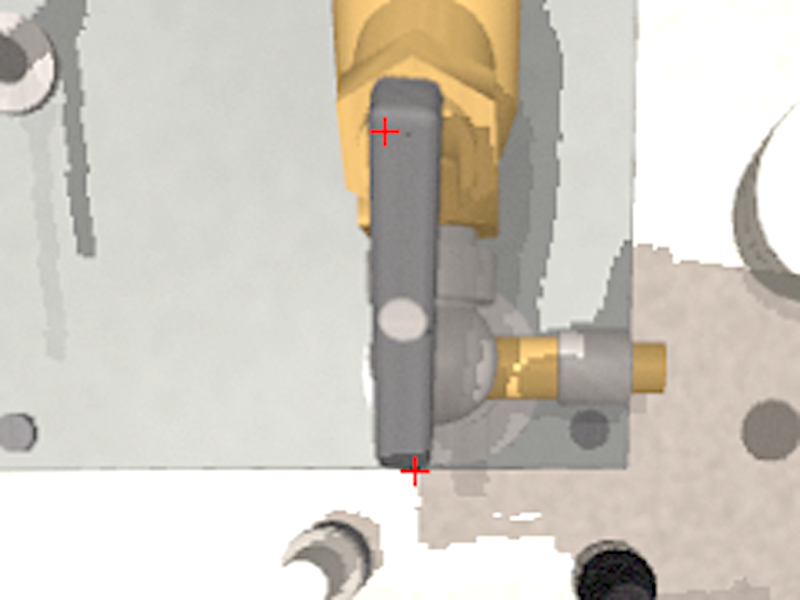

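The bar's top-face line runs from crop (407,110) to (404,460). For exactly 90° I expect a lean of about 9 px the other way, so it's about 4 to 5° short. I'll confirm with a mask and then nudge it.

```bash
cat >> h.py <<'E'
def bar(c):
    "angle of bar phi (deg) from its edges in the wrist view"
    im=cv2.GaussianBlur(c["img"],(3,3),0).astype(int);u,v=proj(c,C)[0].astype(int)
    m=((im.max(2)<125)&(im.min(2)>40)&(im.max(2)-im.min(2)<25)).astype(np.uint8)
    m=cv2.morphologyEx(m,cv2.MORPH_OPEN,np.ones((9,9)))
    L=[];R=[];
    for y in range(v-35,v+45):
        xs=np.flatnonzero(m[y,u-25:u+25])
        if 12<len(xs)<26: L.append((y,xs.mean()+u-25,len(xs)))
    L=np.array(L);k=np.polyfit(L[:,0],L[:,1],1)
    n=.008*np.array([-.64,.052,.766])
    f={p:(lambda a,b:(a[0]-b[0])/(a[1]-b[1]))(proj(c,P(p,.03)+n)[0],proj(c,P(p,-.03)+n)[0]) for p in range(-20,21,2)}
    return len(L),L[:,2].mean(),k[0],np.interp(k[0],sorted(f.values()),[p for p,_ in sorted(f.items(),key=lambda t:t[1])])
E
python3 - <<'E'
from h import *
c=arm.camera("wrist");print(bar(c))
for a in [(20,-40,.30),(20,-40,.23),(20,-24,.23),(20,-21,.23)]: print(go(*a))
E
```

```text
(25, np.float64(19.92), np.float64(0.3940346948463387), np.float64(14.629328439954019))
[0.447 0.064 0.16 ]
[0.448 0.064 0.44 ]
[0.448 0.    0.44 ]
[ 0.448 -0.012  0.44 ]
```

>>> play_rows(series=[[0.25, 0.065, 0, 0, 0], [0.448, 0.065, 0.16, 0, 0], [0.448, 0.065, 0.44, 0, 0], [0.448, 0.065, 0.44, 0, 0], [0.448, 0.02, 0.44, 0, 0], [0.448, 0, 0.44, 0, 0], [0.448, -0.012, 0.44, 0, 0], [0.448, -0.012, 0.44, 0, 0]])

```text
clock: 9.8
tool_pos: [0.5886, -0.1511, 0.415]
tcp_rot: [3.141, -0.003, -0.08]
contact_force: [0.7, -1.8, 0.8]
gripper_width: 0.0001
finger_force: 1.0
```

```bash
python3 - <<'E'
from h import *
print(go(20,-20.5,.23))
E
```

```text
[ 0.003 -0.001  0.011]
```

>>> play_rows(series=[[0, 0.1, 0, 0, 0], [0, 0.1, -0.25, 0, 0], [-0.2, 0.1, -0.45, 0, 0], [-0.45, 0.05, -0.45, 0, 0], [-0.45, -0.01, -0.43, 0, 0], [-0.45, -0.01, -0.43, 0, 0], [-0.45, -0.01, -0.43, 0, 0]])

```text
clock: 10.68
tool_pos: [0.4774, -0.14, 0.5203]
tcp_rot: [-3.141, 0.001, -0.079]
contact_force: [0.7, -0.2, -0.6]
gripper_width: 0.0004
finger_force: 0.0
```

```bash
python3 - <<'E'
from h import *
c=arm.camera("wrist");im=c["img"].copy()
n=.008*np.array([-.64,.052,.766])
for p in [P(0,.045)+n,P(0,-.045)+n]: q=proj(c,p)[0];print(q);cv2.drawMarker(im,tuple(int(v) for v in q),(0,0,255),0,8,1)
u,v=proj(c,C)[0].astype(int);x=max(0,u-80);y=max(0,v-90)
print(x,y);cv2.imwrite("pics/w5part.png",crop(im,x,y,160,180,400,450))
from scipy.spatial.transform import Rotation as R
o=arm.observe();T=R.from_euler("xyz",o["tcp_rot"]).as_matrix();print(o["tool_pos"],(T.T@(np.array([.44,.31,.44])-o["tool_pos"])/.25).round(3))
E
```

```text
[297.32822793  64.18730618]
[304.15648356 168.11342325]
221 26
[ 0.47741388 -0.14020653  0.5201478 ] [-0.292 -1.783  0.322]
```

>>> play_rows(series=[[-0.29, -1, 0.1, 0, 0.5], [-0.29, -1, 0.1, 0, 0.5], [-0.29, -1, 0.1, 0, 0.5], [-0.29, -1, 0.1, 0, 0.5], [-0.29, -1, 0.1, 0, 0.5], [-0.29, -1, 0.1, 0, 0.5]])

```text
clock: 11.48
tool_pos: [0.4248, 0.1154, 0.4956]
tcp_rot: [-3.141, 0.001, -0.078]
contact_force: [0.9, -0.6, -0.7]
gripper_width: 0.0423
finger_force: 0.0
```

>>> play_rows(series=[[0, -0.6, 0.1, 0.53, 0.5], [0, -0.6, 0.2, 0.53, 0.5], [0, -0.6, 0.2, 0.53, 0.5], [0, -0.6, 0.2, 0.53, 0.5], [0, -0.6, 0.2, 0.53, 0.5]])

```text
clock: 12.1
tool_pos: [0.437, 0.2653, 0.4442]
tcp_rot: [3.14, 0.002, -0.356]
contact_force: [-0.9, 0.6, 0.3]
gripper_width: 0.0433
finger_force: 0.0
```

```bash
python3 - <<'E'
from h import *
c=arm.camera("wrist");im=c["img"].copy()
tc=np.array([.498,.292,.07]);a=np.deg2rad(-20.4);l=np.array([np.cos(a),np.sin(a),0])
for p in [tc+.06*Z+.055*l,tc+.06*Z-.055*l,tc+.038*Z]: q=proj(c,p)[0];print(q);cv2.drawMarker(im,tuple(int(v) for v in q),(0,0,255),0,8,1)
A=cv2.imread("pics/w5part.png");B=crop(im,80,0,533,600,400,450) if 0 else cv2.resize(im[:,100:540],(400,436))
cv2.imwrite("pics/v9.png",np.hstack([A[:436],B]));print(arm.observe()["tool_pos"],arm.observe()["tcp_rot"])
E
```

```text
[266.96763552 104.34893785]
[272.0596055  238.66108218]
[273.35550213 172.70119903]
[0.4372524  0.26476776 0.44444454] [ 3.14009038e+00  1.68312933e-03 -3.57258493e-01]
```

View pics/v9.png

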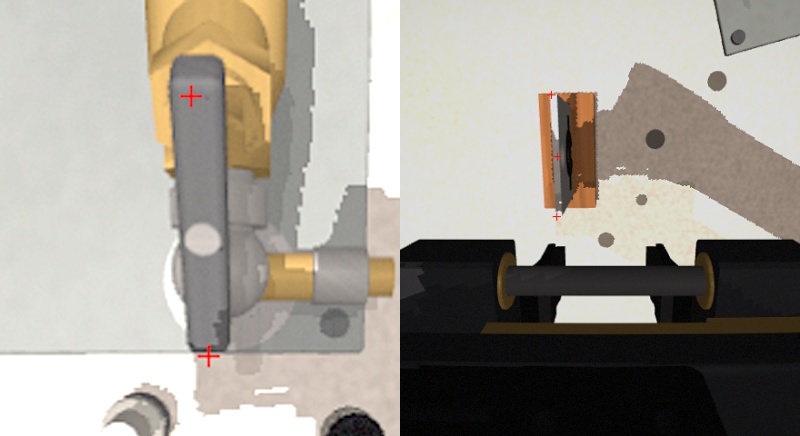

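The left panel shows the bar within about 1.5° of a quarter turn, from (197,85) to (207,345), so the valve is set. The right panel shows the tag's white top edge just right of my markers, with the marked face to the right, towards the valve. I'll refine the edge from pixel profiles.

```bash
python3 - <<'E'
from h import *
c=arm.camera("wrist");im=c["img"]
for y in (120,150,195,220): print(y,[tuple(int(k) for k in im[y,x]) for x in range(258,286,1)])
E
```

```text
120 [(63, 114, 181), (62, 112, 178), (62, 110, 177), (62, 112, 179), (64, 115, 186), (65, 118, 191), (97, 136, 201), (185, 193, 217), (233, 225, 223), (227, 222, 222), (226, 221, 222), (227, 222, 222), (227, 222, 223), (232, 227, 227), (196, 190, 190), (82, 85, 87), (59, 63, 66), (64, 68, 71), (64, 67, 69), (63, 68, 70), (61, 65, 69), (63, 66, 68), (62, 65, 69), (64, 68, 70), (63, 66, 68), (63, 64, 69), (62, 65, 67), (63, 67, 67)]
150 [(70, 122, 198), (69, 122, 192), (63, 115, 185), (61, 111, 179), (64, 113, 182), (66, 114, 185), (67, 118, 193), (48, 93, 154), (77, 90, 110), (116, 124, 133), (125, 132, 137), (120, 129, 133), (184, 180, 183), (230, 224, 225), (234, 229, 229), (195, 189, 190), (107, 108, 109), (55, 62, 64), (62, 66, 69), (65, 67, 71), (63, 67, 69), (64, 68, 71), (63, 68, 70), (65, 69, 72), (41, 43, 45), (10, 12, 3), (11, 11, 13), (13, 9, 14)]
195 [(68, 126, 207), (74, 131, 209), (77, 132, 214), (76, 132, 212), (71, 125, 201), (65, 116, 186), (64, 113, 180), (65, 114, 181), (63, 115, 185), (66, 119, 198), (70, 100, 150), (110, 118, 126), (123, 131, 133), (122, 129, 134), (118, 125, 131), (120, 127, 134), (123, 128, 135), (105, 109, 115), (74, 78, 81), (64, 67, 70), (62, 65, 70), (65, 68, 72), (64, 66, 70), (63, 67, 72), (63, 67, 71), (63, 67, 69), (67, 68, 73), (48, 51, 53)]
220 [(122, 156, 206), (63, 120, 198), (70, 127, 204), (73, 129, 207), (69, 121, 196), (65, 117, 187), (65, 116, 185), (63, 110, 178), (60, 105, 169), (56, 102, 166), (56, 103, 168), (58, 101, 158), (86, 100, 118), (97, 102, 104), (97, 102, 107), (95, 101, 105), (93, 100, 103), (96, 101, 106), (90, 95, 100), (69, 75, 78), (60, 63, 68), (64, 68, 70), (61, 65, 68), (63, 67, 69), (64, 67, 70), (62, 65, 70), (64, 67, 71), (61, 64, 69)]
```

```bash
python3 - <<'E'
from h import *
from scipy.spatial.transform import Rotation as R
c=arm.camera("wrist")
a,b=onz(c,(268.6,120),.13),onz(c,(273.4,220),.13);d=(a-b)/np.linalg.norm(a-b);print(a,b,np.degrees(np.arctan2(d[1],d[0])))
# ends of tag along row dir taken from top view: centre x~.498,y~.292 -> project on line
tc=b+d*((np.array([.498,.292,.13])-b)@d);print("centre",tc)
g=tc-.034*d
o=arm.observe();T=R.from_euler("xyz",o["tcp_rot"]).as_matrix()
t=g.copy();t[2]=.118+.164
print(o["tcp_rot"][2],g,(T.T@(t-o["tool_pos"])/.25).round(3))
E
```

```text
[0.53882906 0.27496477 0.13      ] [0.46184265 0.30273664 0.13      ] -19.836265504514003
centre [0.49726371 0.28995894 0.13      ]
-0.3587070883435233 [0.46528106 0.30149628 0.13      ] [ 0.052 -0.181  0.653]
```

>>> play_rows(series=[[0.052, -0.18, 0.2, -0.02, 0.5], [0.052, -0.18, 0.3, -0.02, 0.5], [0.052, -0.18, 0.5, -0.02, 0.5], [0.052, -0.18, 0.65, -0.02, 0.5], [0.052, -0.18, 0.65, -0.02, 0.5], [0.052, -0.18, 0.65, -0.02, 0.5]])

```text
clock: 13.0
tool_pos: [0.4653, 0.3019, 0.2851]
tcp_rot: [-3.14, -0.001, -0.349]
contact_force: [-0.2, -0.8, 1.2]
gripper_width: 0.0434
finger_force: 0.0
```

>>> play_rows(series=[[0, 0, 0, 0, 0.1], [0, 0, 0, 0, 0], [0, 0, 0, 0, 0], [0, 0, 0, 0, 0], [0, 0, 0, 0, 0]], squeeze=30)

```text
clock: 13.62
tool_pos: [0.464, 0.3025, 0.2833]
tcp_rot: [3.142, -0.0, -0.347]
contact_force: [-0.8, 0.3, 0.9]
gripper_width: 0.0059
finger_force: 30.0
```

>>> play_rows(series=[[0, 0, -0.05, 0, 0], [0, 0, -0.15, 0, 0], [0, 0, -0.3, 0, 0], [0, 0, -0.4, 0, 0], [0, 0, -0.4, 0, 0]], squeeze=45)

```text
clock: 14.25
tool_pos: [0.4643, 0.3028, 0.3858]
tcp_rot: [-3.138, -0.002, -0.347]
contact_force: [0.3, -0.2, -1.0]
gripper_width: 0.0056
finger_force: 45.0
```

>>> play_rows(series=[[0, 0, 0, 0.25, 0], [0, 0, 0, 0.5, 0], [0, 0, 0, 0.75, 0], [0, 0, 0, 1, 0], [0, 0, 0, 1, 0]])

```text
clock: 14.88
tool_pos: [0.4694, 0.2989, 0.3635]
tcp_rot: [3.081, 0.031, -0.686]
contact_force: [0.9, -0.8, -4.7]
gripper_width: 0.0057
finger_force: 45.0
```

>>> play_rows(series=[[0, 0, 0, 0.25, 0], [0, 0, 0, 0.5, 0], [0, 0, 0, 0.75, 0], [0, 0, 0, 1, 0], [0, 0, 0, 1, 0]])

```text
clock: 15.5
tool_pos: [0.5331, 0.2403, 0.307]
tcp_rot: [3.06, 0.059, -1.133]
contact_force: [0.6, -0.2, -2.1]
gripper_width: 0.0057
finger_force: 45.0
```

>>> play_rows(series=[[0, 0, 0, 0.25, 0], [0, 0, 0, 0.45, 0], [0, 0, 0, 0.49, 0], [0, 0, 0, 0.49, 0]])

```text
clock: 16.0
tool_pos: [0.5574, 0.1912, 0.2689]
tcp_rot: [3.049, 0.104, -1.309]
contact_force: [-12.8, 3.4, 67.8]
gripper_width: 0.0058
finger_force: 45.1
```

```bash
python3 - <<'E'
from h import *
o=arm.observe();print({k:np.round(v,3) for k,v in o.items()})
E
```

```text
{'clock': np.float64(16.0), 'qpos': array([-1.271,  0.857,  1.34 ,  1.722, -0.913,  1.43 , -2.602]), 'joint_vel': array([ 0.009,  0.011,  0.001, -0.004, -0.009, -0.013, -0.002]), 'tau': array([  4.698, -31.115,  26.069, -10.711,  -0.394,  -7.969,  -0.203]), 'tool_pos': array([0.557, 0.191, 0.269]), 'tcp_rot': array([ 3.049,  0.104, -1.309]), 'contact_force': array([-12.751,   3.38 ,  67.839]), 'torque': array([1.397, 5.753, 0.523]), 'finger_force': np.float64(45.084), 'gripper_width': np.float64(0.006)}
```

The turn ran joint 7 to its limit and the arm sagged, so the tag is now touching the table. I'll lift at once while turning back. The tag needs regrasping with the tool turned 180°, so it goes back into the block first.

>>> play_rows(series=[[0, 0, -0.1, -0.1, 0], [0, 0, -0.25, -0.3, 0], [0, 0, -0.4, -0.5, 0], [0, 0, -0.4, -0.7, 0], [0, 0, -0.4, -0.9, 0], [0, 0, -0.4, -1, 0], [0, 0, -0.4, -1, 0]])

```text
clock: 16.88
tool_pos: [0.5683, 0.1824, 0.364]
tcp_rot: [3.111, 0.131, -0.788]
contact_force: [-0.6, 0.1, -1.6]
gripper_width: 0.0057
finger_force: 45.0
```

```bash
python3 - <<'E'
from h import *
o=arm.observe();print({k:np.round(v,3) for k,v in o.items() if k in("qpos","tool_pos","tcp_rot","contact_force")})
E
```

```text
{'qpos': array([-1.232,  0.647,  1.277,  1.602, -0.686,  1.493, -2.228]), 'tool_pos': array([0.568, 0.182, 0.364]), 'tcp_rot': array([ 3.111,  0.131, -0.788]), 'contact_force': array([-0.584,  0.096, -1.648])}
```

>>> play_rows(series=[[0, 0, -0.1, -0.3, 0], [0, 0, -0.2, -0.6, 0], [0, 0, -0.2, -0.9, 0], [0, 0, -0.2, -0.9, 0], [0, 0, -0.2, -0.9, 0], [0, 0, -0.2, -0.9, 0], [0, 0, -0.2, -0.9, 0], [0, 0, -0.2, -0.9, 0]])

```text
clock: 17.88
tool_pos: [0.5742, 0.1782, 0.4132]
tcp_rot: [-3.11, 0.131, -0.314]
contact_force: [-0.3, -0.1, -1.6]
gripper_width: 0.006
finger_force: 45.0
```

```bash
python3 - <<'E'
from h import *
o=arm.observe();print({k:np.round(v,3) for k,v in o.items() if k in("qpos","tool_pos","tcp_rot","contact_force")})
E
```

```text
{'qpos': array([-1.184,  0.549,  1.203,  1.521, -0.58 ,  1.543, -1.837]), 'tool_pos': array([0.574, 0.178, 0.413]), 'tcp_rot': array([-3.11 ,  0.131, -0.314]), 'contact_force': array([-0.348, -0.057, -1.608])}
```

```bash
python3 - <<'E'
from h import *
from scipy.spatial.transform import Rotation as R
o=arm.observe();T=R.from_euler("xyz",o["tcp_rot"]).as_matrix();print(T.round(3))
l=np.array([np.cos(-.347),np.sin(-.347),0]);n=np.array([.34,.94,0]);z=T[:,2]
print("tilt along tag",z@l,"across tag",z@n,"stand x",z@X,"stand y",z@Y)
c=arm.camera("scene");w=arm.camera("wrist");t=arm.camera("top")
cv2.imwrite("pics/v10.png",np.hstack([crop(c["img"],300,140,180,180,400,400),crop(w["img"],120,0,400,400,400,400)]))
E
```

```text
[[ 0.943 -0.313 -0.114]
 [-0.307 -0.949  0.071]
 [-0.131 -0.031 -0.991]]
tilt along tag -0.1314417432156501 across tag 0.027450966701248608 stand x -0.11959778295409244 stand y 0.061056579289114586
```

```bash
python3 - <<'E'
from h import *
from scipy.spatial.transform import Rotation as R
o=arm.observe();T=R.from_euler("xyz",o["tcp_rot"]).as_matrix();p=o["tool_pos"]
L=[(.0355+a,0,.2133+b) for a,b in[(-.055,-.06),(.055,-.06),(.055,.06),(-.055,.06),(0,-.038)]]
W=[p+T@np.array(q) for q in L];print(np.round(W,3))
outs=[]
for n in("scene","wrist"):
    c=arm.camera(n);im=c["img"].copy();q=proj(c,W);m=q.mean(0).astype(int);print(n,q.round())
    x,y=np.clip(m-[100,150],0,[440,180]) if n=="wrist" else np.clip(m-[60,90],0,[520,300])
    w,h=(200,300) if n=="wrist" else (120,180)
    k=crop(im,x,y,w,h,400,600)
    for u in q: cv2.drawMarker(k,tuple(int(v) for v in (u-[x,y])*400/w),(0,0,255),0,12,1)
    outs.append(k)
cv2.imwrite("pics/v10.png",np.hstack(outs))
E
```

```text
[[0.538 0.195 0.264]
 [0.642 0.161 0.25 ]
 [0.628 0.17  0.131]
 [0.525 0.203 0.145]
 [0.588 0.18  0.235]]
scene [[401. 173.]
 [399. 231.]
 [393. 270.]
 [395. 216.]
 [399. 209.]]
wrist [[326. 357.]
 [326.  83.]
 [326. 116.]
 [326. 268.]
 [326. 222.]]
```

View pics/v10.png

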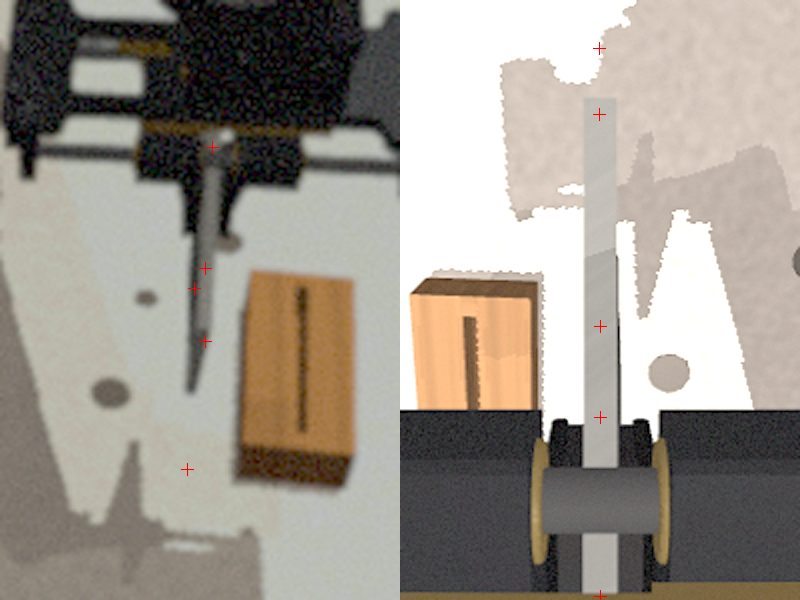

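The views show the tag has turned in the grip. In the wrist crop its upper far corner is near row 250 (v≈185) and its lower far corner near row 98 (v≈108). In scene, the far side runs from (399.5,229.5) to (394,246.6). I'll cast these onto the tag plane, tool y = 0.

```bash
cat >> h.py <<'E'
from scipy.spatial.transform import Rotation as Rn
def tool():
    o=arm.observe();return np.array(o["tool_pos"]),Rn.from_euler("xyz",o["tcp_rot"]).as_matrix()
def onplane(c,uv):
    p,T=tool();o,d=ray(c,uv);o=T.T@(o-p);d=T.T@d;return (o-d*o[1]/d[1]) 
E
python3 - <<'E'
from h import *
s=arm.camera("scene");w=arm.camera("wrist")
for u in [(401.5,174),(399.5,229.5),(394,246.6)]: print("s",onplane(s,u).round(3))
p,T=tool()
# wrist: camera lies in plane too, give ray angle in tool xz
for u in [(326,108),(326,185)]:
    o,d=ray(w,u);print("w",(T.T@(o-p)).round(3),(T.T@d).round(3))
im=w["img"];print([int(v) for v in im[95:230:3,326].mean(1)])
E
```

```text
s [-0.001  0.     0.132]
s [0.097 0.    0.137]
s [0.042 0.    0.279]
w [ 0.067 -0.     0.019] [0.114 0.    0.993]
w [ 0.067 -0.     0.019] [-0.092 -0.     0.996]
[143, 139, 140, 139, 139, 122, 121, 120, 122, 125, 123, 123, 124, 123, 123, 122, 122, 122, 127, 127, 125, 126, 126, 127, 127, 127, 123, 124, 127, 125, 105, 105, 107, 109, 104, 108, 109, 109, 110, 105, 106, 106, 105, 111, 109]
```

```bash
python3 - <<'E'
from h import *
s=arm.camera("scene");w=arm.camera("wrist");p,T=tool()
for u in [(326,108),(326,185)]:
    o,d=ray(w,u)
    k=np.linspace(.05,.35,3001);q=proj(s,o+k[:,None]*d)
    for v in (229.5,246.6):
        i=abs(q[:,1]-v).argmin();print(u,v,(T.T@(o+k[i]*d-p)).round(4),q[i].round(1))
# strip width along the wrist image column -> depth = fx*.006/width
im=w["img"].astype(int)
for y in (112,130,150,175,190,200,215):
    g=im[y].mean(1);e=np.abs(np.diff(g));L=300+e[300:326].argmax();R_=327+e[327:350].argmax();
    print(y,L,R_,g[300:350:3].astype(int).tolist())
E
```

```text
(326, 108) 229.5 [0.0828 0.     0.1599] [398.6 229.5]
(326, 108) 246.6 [0.0876 0.     0.2018] [396.5 246.6]
(326, 185) 229.5 [ 0.0489 -0.      0.2127] [396.7 229.5]
(326, 185) 246.6 [ 0.043  -0.      0.2764] [394.1 246.6]
112 317 333 [141, 144, 136, 135, 137, 141, 126, 125, 124, 121, 119, 121, 133, 139, 141, 138, 140]
130 317 344 [140, 134, 141, 139, 139, 137, 124, 124, 124, 126, 123, 121, 134, 139, 133, 120, 117]
150 317 338 [143, 142, 143, 143, 136, 139, 123, 124, 128, 126, 123, 123, 139, 126, 118, 117, 118]
175 317 342 [223, 223, 218, 225, 224, 224, 139, 127, 124, 125, 125, 121, 222, 217, 229, 116, 117]
190 317 334 [223, 219, 221, 222, 219, 220, 123, 106, 105, 108, 110, 111, 219, 219, 223, 117, 118]
200 317 334 [223, 220, 218, 223, 222, 221, 122, 106, 106, 108, 109, 112, 219, 219, 226, 117, 122]
215 317 335 [218, 217, 219, 218, 221, 218, 123, 109, 109, 105, 107, 106, 206, 215, 219, 116, 114]
```

The strip has uniform width, so it's the top edge. Its far corner is at tool (0.083, 0.160), with the lower far corner at (0.0445, 0.274). That makes the tag about 19° turned in the grip and 26° off level. I'll loosen the grip and press it lightly on the free table to level it before going back to the block.

>>> play_rows(series=[[-0.1, 0, 0.15, 0.06, 0], [-0.25, 0, 0.3, 0.06, 0], [-0.32, 0, 0.42, 0.06, 0], [-0.32, 0, 0.46, 0.06, 0], [-0.32, 0, 0.46, 0.06, 0]])

```text
clock: 18.95
tool_pos: [0.4862, 0.2106, 0.3101]
tcp_rot: [-3.114, 0.131, -0.346]
contact_force: [0.0, 1.0, -1.5]
gripper_width: 0.0059
finger_force: 45.0
```

```bash
python3 - <<'E'
from h import *
o=arm.observe();p,T=tool();print(o["qpos"].round(2),T.round(3).tolist(),o["contact_force"].round(1))
print("corner",(p+T@[.0445,0,.274]).round(3))
E
```

```text
[-1.44  0.48  1.24  1.84 -0.57  1.29 -1.93] [[0.933, -0.342, -0.114], [-0.336, -0.939, 0.071], [-0.131, -0.028, -0.991]] [ 0.   1.  -1.5]
corner [0.497 0.215 0.033]
```

>>> play_rows(series=[[0, 0, 0.08, 0, 0], [0, 0, 0.11, 0, 0], [0, 0, 0.13, 0, 0], [0, 0, 0.14, 0, 0], [0, 0, 0.15, 0, 0], [0, 0, 0.16, 0, 0]], squeeze=10)

```text
clock: 19.7
tool_pos: [0.4814, 0.2137, 0.2709]
tcp_rot: [-3.113, 0.132, -0.345]
contact_force: [-4.4, -1.1, 13.8]
gripper_width: 0.006
finger_force: 10.0
```

>>> play_rows(series=[[0, 0, 0.01, 0, 0], [0, 0, 0.02, 0, 0], [0, 0, 0.03, 0, 0], [0, 0, 0.04, 0, 0], [0, 0, 0.04, 0, 0]])

```text
clock: 20.32
tool_pos: [0.4801, 0.2144, 0.2611]
tcp_rot: [-3.113, 0.133, -0.345]
contact_force: [-4.6, -0.6, 10.3]
gripper_width: 0.006
finger_force: 10.0
```

>>> play_rows(series=[[0, 0, 0.01, 0, 0], [0, 0, 0.02, 0, 0], [0, 0, 0.03, 0, 0], [0, 0, 0.04, 0, 0], [0, 0, 0.04, 0, 0]], squeeze=6)

```text
clock: 20.95
tool_pos: [0.4787, 0.2152, 0.2507]
tcp_rot: [-3.113, 0.133, -0.345]
contact_force: [-3.7, -0.1, 4.8]
gripper_width: 0.0055
finger_force: 6.0
```

```bash
python3 - <<'E'
from h import *
p,T=tool();o=arm.observe();print(o["torque"].round(2),o["contact_force"].round(1))
s=arm.camera("scene")
u=proj(s,[p+T@[x,0,.16] for x in(-.02,.1)]);print(u.round())
im=s["img"]; x0=int(u[1][0]);print(x0)
# dark/grey strip profile: mean of darkest run per row
for y in range(165,290,4):
    r=im[y,x0-40:x0+30].astype(int); g=r.mean(1); sat=r.max(1)-r.min(1)
    print(y,int(g.argmin())+x0-40,g.min().astype(int),[int(k) for k in g[25:58:2]])
E
```

```text
[-0.07  0.78  0.  ] [-3.7 -0.1  4.8]
[[395. 199.]
 [391. 252.]]
390
165 356 0 [113, 114, 95, 26, 4, 0, 0, 11, 6, 5, 13, 16, 15, 17, 10, 4, 14]
169 361 0 [2, 6, 1, 8, 2, 0, 4, 0, 3, 9, 0, 6, 3, 5, 0, 0, 2]
173 360 0 [16, 16, 16, 17, 17, 10, 3, 0, 6, 0, 3, 3, 4, 0, 2, 2, 9]
177 357 0 [90, 44, 6, 0, 3, 8, 7, 3, 5, 1, 0, 2, 8, 2, 4, 0, 5]
181 357 0 [117, 72, 10, 16, 0, 8, 4, 1, 0, 0, 0, 1, 1, 0, 3, 3, 0]
185 354 0 [94, 53, 11, 7, 6, 6, 7, 7, 0, 4, 0, 7, 2, 0, 0, 0, 0]
189 364 0 [0, 5, 0, 2, 6, 9, 4, 8, 8, 1, 4, 4, 0, 9, 5, 2, 10]
193 351 0 [98, 28, 15, 12, 11, 14, 4, 14, 5, 17, 6, 8, 15, 9, 6, 2, 5]
197 389 0 [56, 6, 12, 1, 5, 2, 1, 0, 9, 33, 45, 32, 16, 8, 9, 14, 6]
201 378 0 [7, 10, 3, 4, 10, 1, 2, 7, 10, 22, 13, 22, 18, 10, 1, 6, 9]
205 383 0 [65, 13, 11, 7, 0, 5, 0, 2, 4, 41, 47, 7, 6, 0, 1, 3, 9]
209 389 0 [113, 111, 111, 112, 116, 110, 43, 0, 19, 46, 40, 4, 5, 48, 79, 77, 71]
213 390 5 [111, 114, 112, 110, 109, 116, 70, 5, 21, 49, 34, 7, 54, 109, 117, 116, 117]
217 397 7 [113, 90, 40, 37, 72, 102, 51, 11, 26, 53, 28, 7, 88, 117, 115, 116, 116]
221 390 26 [110, 107, 99, 87, 103, 97,
[... 783 characters left out ...]
, 66, 68, 69, 65, 54]
261 409 23 [65, 68, 68, 67, 62, 62, 67, 67, 66, 62, 69, 67, 67, 69, 66, 67, 56]
265 415 7 [71, 65, 66, 70, 67, 67, 66, 69, 68, 67, 67, 69, 69, 87, 115, 109, 66]
269 412 5 [67, 66, 68, 69, 65, 67, 70, 71, 69, 71, 66, 67, 86, 115, 117, 102, 48]
273 418 40 [65, 68, 68, 62, 65, 64, 65, 70, 67, 65, 76, 71, 105, 116, 118, 110, 75]
277 355 63 [68, 69, 65, 67, 66, 68, 69, 69, 94, 107, 119, 115, 115, 115, 116, 120, 117]
281 353 61 [67, 69, 68, 66, 66, 67, 68, 66, 89, 117, 119, 116, 118, 117, 118, 119, 118]
285 356 60 [66, 70, 68, 67, 64, 68, 67, 68, 80, 116, 117, 117, 118, 118, 115, 117, 119]
289 373 64 [68, 66, 69, 67, 66, 68, 68, 66, 73, 111, 117, 118, 116, 113, 115, 116, 118]
```

```bash
cat >> h.py <<'E'
def tagfit(s,vtop,vbot,zbot=None,w=None,rowtop=None):
    "centre (x,z) and in-plane angle (deg, far end down) of the tag in tool plane"
    from scipy.optimize import least_squares
    p,T=tool()
    def cor(q):
        c,n=np.cos(q[2]),np.sin(q[2]);f=lambda a,b:p+T@[q[0]+a*c-b*n,0,q[1]+a*n+b*c]
        return f(.055,-.06),f(.055,.06)
    def e(q):
        a,b=cor(q);r=[proj(s,a)[0][1]-vtop,proj(s,b)[0][1]-vbot]
        if zbot is not None:r.append((b[2]-zbot)*1e3/2)
        if w is not None:r.append((proj(w,a)[0][1]-rowtop)/2)
        return r
    f=least_squares(e,[.03,.2,.2]);q=f.x;return q[:2].round(4),np.degrees(q[2]).round(1),np.round(f.fun,1),[k.round(3) for k in cor(q)]
E
python3 - <<'E'
from h import *
s=arm.camera("scene");w=arm.camera("wrist");im=w["img"].astype(int)
print("bot",onz(s,(391.5,251.5),0).round(3))
print([(y,int(im[y,322:330].mean())) for y in range(60,215,4)])
for r in ():pass
print(tagfit(s,219,251.5,0))
E
```

```text
bot [0.496 0.22  0.   ]
[(60, 154), (64, 152), (68, 150), (72, 150), (76, 152), (80, 153), (84, 150), (88, 147), (92, 149), (96, 154), (100, 158), (104, 159), (108, 157), (112, 155), (116, 152), (120, 149), (124, 149), (128, 148), (132, 148), (136, 151), (140, 154), (144, 154), (148, 149), (152, 148), (156, 144), (160, 144), (164, 146), (168, 147), (172, 145), (176, 145), (180, 147), (184, 145), (188, 144), (192, 134), (196, 122), (200, 126), (204, 124), (208, 122), (212, 123)]
(array([-0.006 ,  0.1861]), np.float64(0.5), array([ 0., -0.,  0.]), [array([0.51 , 0.208, 0.119]), array([0.495, 0.217, 0.   ])])
```

>>> play_rows(series=[[0.001, 0, 0.008, 0, 0], [0.002, 0, 0.016, 0, 0], [0.003, 0, 0.024, 0, 0], [0.004, 0.001, 0.032, 0, 0], [0.005, 0.001, 0.038, 0, 0], [0.005, 0.001, 0.038, 0, 0]])

```text
clock: 21.85
tool_pos: [0.4786, 0.2154, 0.2412]
tcp_rot: [-3.113, 0.133, -0.345]
contact_force: [-4.7, -0.0, 4.9]
gripper_width: 0.0063
finger_force: 6.0
```

```bash
python3 - <<'E'
from h import *
s=arm.camera("scene");w=arm.camera("wrist");im=w["img"].astype(int);o=arm.observe();print(o["torque"].round(2),o["contact_force"].round(1))
print([(y,int(im[y,322:330].mean())) for y in range(160,240,4)])
for y in range(205,262,3): print(y,[int(k) for k in s["img"][y,378:404:2].mean(1)])
E
```

```text
[0.12 0.9  0.07] [-3.4 -0.   6.4]
[(160, 154), (164, 151), (168, 127), (172, 124), (176, 125), (180, 128), (184, 64), (188, 154), (192, 143), (196, 125), (200, 125), (204, 126), (208, 126), (212, 126), (216, 125), (220, 126), (224, 125), (228, 124), (232, 123), (236, 123)]
205 [3, 11, 4, 11, 1, 1, 12, 10, 19, 15, 19, 7, 0]
208 [7, 13, 7, 12, 0, 0, 3, 29, 49, 24, 6, 0, 0]
211 [102, 92, 86, 77, 42, 3, 8, 36, 48, 25, 3, 0, 28]
214 [114, 110, 111, 112, 75, 2, 10, 41, 42, 12, 11, 68, 113]
217 [62, 37, 46, 96, 85, 16, 13, 43, 43, 6, 44, 109, 114]
220 [86, 66, 68, 105, 65, 8, 15, 44, 44, 6, 60, 115, 116]
223 [110, 110, 111, 83, 49, 45, 27, 48, 75, 101, 102, 115, 116]
226 [112, 106, 94, 56, 54, 50, 22, 25, 85, 111, 113, 110, 111]
229 [112, 107, 71, 50, 52, 46, 19, 28, 94, 113, 110, 110, 110]
232 [103, 108, 70, 54, 56, 41, 23, 44, 103, 112, 108, 113, 112]
235 [66, 93, 56, 55, 55, 45, 22, 39, 75, 82, 94, 111, 112]
238 [53, 52, 51, 58, 53, 48, 29, 36, 52, 51, 51, 69, 92]
241 [52, 58, 54, 51, 52, 51, 33, 43, 54, 54, 55, 78, 82]
244 [57, 53, 54, 51, 52, 43, 29, 52, 54, 55, 55, 56, 64]
247 [53, 59, 56, 55, 50, 45, 32, 49, 59, 57, 55, 56, 57]
250 [61, 55, 52, 55, 56, 43, 32, 52, 54, 56, 57, 55, 55]
253 [57, 54, 54, 51, 53, 53, 54, 57, 58, 53, 56, 59, 59]
256 [56, 55, 58, 50, 59, 62, 58, 59, 58, 58, 64, 63, 70]
259 [68, 66, 66, 66, 67, 66, 69, 66, 72, 68, 67, 68, 66]
```

```bash
python3 - <<'E'
from h import *
s=arm.camera("scene");w=arm.camera("wrist")
print(tagfit(s,223.5,251.5,0));print(tagfit(s,223.5,251.5,0,w,194))
E
```

```text
(array([-0.0021,  0.1724]), np.float64(5.1), array([-0., -0.,  0.]), [array([0.519, 0.204, 0.117]), array([0.495, 0.217, 0.   ])])
(array([-0.0041,  0.1744]), np.float64(4.2), array([-1. , -0.1, -0.5, -0.3]), [array([0.516, 0.205, 0.116]), array([ 0.494,  0.217, -0.001])])
```

>>> play_rows(series=[[-0.02, 0, 0.01, 0, 0], [-0.05, 0, 0.017, 0, 0], [-0.08, 0, 0.022, 0, 0], [-0.11, 0, 0.027, 0, 0], [-0.14, 0, 0.031, 0, 0], [-0.16, 0, 0.033, 0, 0], [-0.16, 0, 0.033, 0, 0]])

```text
clock: 22.92
tool_pos: [0.4401, 0.2294, 0.2378]
tcp_rot: [-3.114, 0.132, -0.345]
contact_force: [0.4, -0.0, -1.7]
gripper_width: 0.0063
finger_force: 6.0
```

```bash
python3 - <<'E'
from h import *
s=arm.camera("scene");w=arm.camera("wrist");im=w["img"].astype(int);o=arm.observe();print(o["torque"].round(2),o["contact_force"].round(1))
p,T=tool();print(proj(s,[p+T@[.05,0,.11],p+T@[.05,0,.23]]).round(),o["qpos"].round(2))
print([(y,int(im[y,322:330].mean())) for y in range(100,240,4)])
u=int(proj(s,p+T@[.05,0,.2])[0][0])
for y in range(190,250,3): print(y,u-14,[int(k) for k in s["img"][y,u-14:u+14:2].mean(1)])
E
```

```text
[-0.05 -0.11  0.01] [ 0.4  0.4 -0.9]
[[395. 203.]
 [391. 237.]] [-1.51  0.5   1.19  1.99 -0.64  1.13 -1.93]
[(100, 147), (104, 148), (108, 151), (112, 152), (116, 153), (120, 152), (124, 149), (128, 149), (132, 151), (136, 154), (140, 153), (144, 150), (148, 151), (152, 151), (156, 149), (160, 149), (164, 147), (168, 146), (172, 124), (176, 71), (180, 69), (184, 69), (188, 69), (192, 69), (196, 68), (200, 68), (204, 69), (208, 128), (212, 124), (216, 121), (220, 121), (224, 122), (228, 123), (232, 122), (236, 122)]
190 377 [10, 4, 7, 12, 7, 4, 6, 9, 21, 15, 17, 15, 3, 3]
193 377 [15, 9, 0, 2, 5, 9, 4, 13, 26, 39, 19, 9, 6, 1]
196 377 [100, 91, 85, 78, 71, 27, 0, 0, 40, 46, 12, 0, 0, 11]
199 377 [108, 110, 109, 112, 115, 77, 4, 2, 41, 42, 14, 9, 24, 38]
202 377 [112, 110, 112, 113, 109, 85, 19, 12, 42, 43, 3, 29, 43, 41]
205 377 [109, 112, 110, 111, 104, 68, 5, 6, 30, 27, 3, 62, 107, 97]
208 377 [108, 107, 110, 109, 85, 52, 42, 10, 25, 63, 78, 92, 117, 118]
211 377 [111, 108, 110, 89, 53, 53, 46, 18, 31, 87, 112, 109, 108, 111]
214 377 [112, 111, 108, 83, 53, 52, 44, 19, 31, 96, 110, 110, 110, 108]
217 377 [81, 39, 39, 35, 51, 54, 42, 21, 48, 99, 110, 110, 109, 110]
220 377 [46, 40, 38, 42, 55, 53, 41, 22, 38, 81, 81, 90, 101, 109]
223 377 [54, 55, 52, 55, 54, 54, 49, 30, 38, 53, 52, 48, 74, 89]
226 377 [55, 50, 51, 54, 51, 52, 44, 28, 49, 53, 53, 55, 87, 84]
229 377 [52, 52, 57, 54, 54, 53, 43, 27, 47, 54, 54, 54, 54, 53]
232 377 [55, 56, 52, 53, 49, 56, 40, 32, 51, 51, 54, 50, 56, 54]
235 377 [54, 57, 52, 50, 53, 52, 42, 35, 57, 54, 52, 50, 55, 56]
238 377 [57, 50, 51, 52, 54, 50, 38, 42, 50, 55, 50, 55, 61, 61]
241 377 [53, 56, 54, 58, 63, 62, 60, 65, 63, 65, 64, 63, 66, 65]
244 377 [68, 68, 65, 63, 65, 67, 63, 68, 67, 66, 66, 68, 70, 68]
247 377 [57, 64, 66, 63, 66, 64, 66, 69, 67, 71, 63, 68, 68, 82]
```

```bash
python3 - <<'E'
from h import *
s=arm.camera("scene");w=arm.camera("wrist")
for vt in (203.5,205.5):print(tagfit(s,vt,240,None,w,206));print(tagfit(s,vt,240,0))
E
```

```text
(array([0.0014, 0.171 ]), np.float64(-3.0), array([-0.,  0.,  0.]), [array([0.478, 0.219, 0.124]), array([0.47 , 0.225, 0.004])])
(array([-0.0016,  0.1757]), np.float64(-3.2), array([-0.,  0.,  0.]), [array([0.474, 0.22 , 0.12 ]), array([0.467, 0.226, 0.   ])])
(array([-0.0019,  0.1775]), np.float64(-1.2), array([-0., -0., -0.]), [array([0.476, 0.22 , 0.116]), array([ 0.464,  0.227, -0.004])])
(array([0.0007, 0.1735]), np.float64(-1.0), array([0., 0., 0.]), [array([0.479, 0.219, 0.119]), array([0.467, 0.226, 0.   ])])
```

>>> play_rows(series=[[-0.02, 0, 0.012, 0, 0], [-0.04, 0, 0.022, 0, 0], [-0.06, 0, 0.03, 0, 0], [-0.08, 0, 0.037, 0, 0], [-0.1, 0, 0.042, 0, 0], [-0.12, 0, 0.045, 0, 0], [-0.12, 0, 0.045, 0, 0]])

```text
clock: 24.0
tool_pos: [0.4118, 0.2401, 0.2314]
tcp_rot: [-3.112, 0.13, -0.345]
contact_force: [3.4, -0.9, 6.0]
gripper_width: 0.0058
finger_force: 6.0
```

```bash
python3 - <<'E'
from h import *
s=arm.camera("scene");w=arm.camera("wrist");im=w["img"].astype(int);o=arm.observe();print(o["torque"].round(2),o["contact_force"].round(1))
p,T=tool();print(o["qpos"].round(2))
print([(y,int(im[y,322:330].mean())) for y in range(180,240,4)])
u=int(proj(s,p+T@[.05,0,.2])[0][0])
for y in range(180,242,3): print(y,u-14,[int(k) for k in s["img"][y,u-14:u+14:2].mean(1)])
E
```

```text
[-0.09 -0.53 -0.03] [ 3.1 -1.3  6.6]
[-1.61  0.47  1.22  2.05 -0.63  1.1  -1.98]
[(180, 73), (184, 72), (188, 72), (192, 70), (196, 71), (200, 71), (204, 71), (208, 70), (212, 70), (216, 69), (220, 71), (224, 71), (228, 71), (232, 71), (236, 118)]
180 378 [14, 9, 7, 5, 7, 10, 0, 8, 19, 27, 24, 13, 0, 12]
183 378 [25, 4, 1, 3, 1, 5, 5, 5, 22, 21, 5, 15, 0, 2]
186 378 [65, 50, 52, 40, 33, 12, 2, 7, 33, 43, 18, 1, 6, 0]
189 378 [111, 104, 109, 111, 111, 59, 0, 2, 35, 40, 12, 3, 46, 97]
192 378 [109, 111, 110, 110, 109, 78, 10, 8, 26, 27, 3, 27, 99, 112]
195 378 [108, 106, 107, 109, 111, 81, 13, 13, 25, 21, 0, 74, 114, 112]
198 378 [109, 108, 111, 111, 85, 38, 11, 17, 29, 31, 21, 65, 77, 65]
201 378 [112, 111, 110, 102, 58, 53, 48, 15, 31, 91, 105, 57, 34, 36]
204 378 [107, 106, 106, 101, 55, 52, 49, 21, 37, 98, 110, 100, 74, 58]
207 378 [86, 96, 106, 97, 56, 56, 38, 19, 54, 102, 108, 110, 111, 108]
210 378 [50, 49, 77, 66, 57, 57, 42, 25, 39, 66, 65, 72, 92, 105]
213 378 [55, 54, 55, 54, 52, 50, 47, 31, 41, 54, 53, 48, 60, 67]
216 378 [35, 33, 36, 50, 51, 54, 48, 27, 41, 50, 51, 55, 81, 97]
219 378 [32, 14, 24, 42, 55, 52, 46, 30, 44, 53, 51, 56, 51, 55]
222 378 [52, 53, 52, 49, 50, 54, 44, 33, 50, 53, 53, 54, 53, 52]
225 378 [56, 50, 53, 53, 53, 52, 37, 32, 49, 53, 51, 51, 52, 53]
228 378 [49, 55, 51, 51, 51, 50, 38, 41, 54, 58, 62, 59, 61, 62]
231 378 [60, 61, 63, 63, 63, 61, 48, 55, 65, 62, 62, 68, 68, 65]
234 378 [66, 66, 63, 64, 64, 69, 66, 66, 65, 68, 67, 62, 66, 66]
237 378 [65, 65, 63, 63, 65, 67, 65, 67, 64, 63, 66, 64, 65, 96]
240 378 [65, 64, 61, 62, 65, 61, 62, 64, 62, 62, 63, 64, 85, 114]
```

```bash
python3 - <<'E'
from h import *
s=arm.camera("scene");w=arm.camera("wrist")
print(tagfit(s,191,230.5,0));print(tagfit(s,191,230.5,0,w,234))
p,T=tool()
# predicted total vertical extents for a flat tag
for a in (.055,-.055):
  l=np.array([np.cos(-.347),np.sin(-.347),0])
E
```

```text
(array([-0.0008,  0.1721]), np.float64(-6.4), array([-0., -0.,  0.]), [array([0.444, 0.232, 0.12 ]), array([0.443, 0.236, 0.   ])])
(array([-0.0013,  0.1728]), np.float64(-6.8), array([-0.3, -0. , -0.1, -0.1]), [array([0.443, 0.232, 0.12 ]), array([ 0.443,  0.236, -0.   ])])
```

>>> play_rows(series=[[0, 0, 0, 0, 0], [0, 0, 0, 0, 0], [-0.01, -0.002, -0.08, 0, 0], [-0.03, -0.006, -0.2, 0, 0], [-0.045, -0.01, -0.34, 0, 0], [-0.045, -0.01, -0.34, 0, 0]], squeeze=35)

```text
clock: 24.95
tool_pos: [0.4117, 0.2403, 0.3181]
tcp_rot: [-3.109, 0.132, -0.344]
contact_force: [-0.1, -0.2, -1.6]
gripper_width: 0.0061
finger_force: 35.0
```

```bash
cat >> h.py <<'E'
def gob(pt,tgt):
    "shares to bring tool-frame point pt to world tgt at present orientation"
    p,T=tool();return (T.T@(np.array(tgt)-p-T@np.array(pt))/.25).round(3)
E
python3 - <<'E'
from h import *
o=arm.observe();print(o["qpos"].round(2),o["tcp_rot"],(lambda p,T:p+T@[.006,0,.2321])(*tool()))
for z in (.06,.04,.035,.012):print(gob([.006,0,.2321],[.4973,.2905,z]))
E
```

```text
[-1.75  0.24  1.32  1.97 -0.37  1.21 -2.19] [-3.10911404  0.13234974 -0.34429192] [0.39107579 0.25571665 0.08734218]
[ 0.364 -0.272  0.071]
[ 0.375 -0.27   0.15 ]
[ 0.378 -0.269  0.17 ]
[ 0.39  -0.266  0.261]
```

>>> play_rows(series=[[0.1, -0.08, 0.02, 0, 0], [0.25, -0.18, 0.04, 0, 0], [0.364, -0.272, 0.07, 0, 0], [0.364, -0.272, 0.07, 0, 0], [0.364, -0.272, 0.07, 0, 0]])

```text
clock: 25.58
tool_pos: [0.5169, 0.2741, 0.288]
tcp_rot: [-3.115, 0.133, -0.346]
contact_force: [-0.7, 0.9, -0.5]
gripper_width: 0.0058
finger_force: 35.0
```

```bash
python3 - <<'E'
from h import *
o=arm.observe();print(o["qpos"].round(2),o["tcp_rot"],(lambda p,T:p+T@[.006,0,.2321])(*tool()))
s=arm.camera("scene");t=arm.camera("top")
p,T=tool();f=lambda a,b:p+T@[-.001+a*.9934+b*.115,0,.1725-a*.115+b*.9934]
print(proj(s,[f(.055,-.06),f(.055,.06)]).round(1))
u=int(proj(s,f(.055,0))[0][0])
for y in range(190,260,3): print(y,u-14,[int(k) for k in s["img"][y,u-14:u+14:2].mean(1)],[int(k) for k in s["img"][y,u-14:u+14:4,2]])
for z in (.045,.035,.012):print(gob([.006,0,.2321],[.4973,.2905,z]))
E
```

```text
[-1.32  0.57  1.05  1.72 -0.62  1.28 -2.01] [-3.11544203  0.13293455 -0.34638208] [0.49565251 0.28818911 0.05718509]
[[436.6 207.4]
 [427.9 249.5]]
190 418 [8, 11, 9, 10, 13, 14, 12, 19, 24, 35, 27, 19, 12, 12] [13, 18, 23, 21, 32, 34, 24]
193 418 [0, 0, 5, 0, 14, 6, 4, 16, 42, 45, 23, 15, 8, 4] [0, 0, 14, 9, 45, 25, 10]
196 418 [11, 0, 10, 5, 1, 0, 7, 14, 22, 16, 18, 18, 17, 5] [14, 12, 2, 10, 24, 18, 23]
199 418 [0, 6, 0, 0, 5, 0, 9, 11, 26, 30, 12, 9, 6, 0] [0, 0, 3, 8, 27, 13, 8]
202 418 [37, 35, 30, 22, 4, 9, 1, 25, 47, 47, 16, 11, 0, 2] [37, 31, 5, 2, 50, 17, 0]
205 418 [120, 117, 118, 102, 27, 0, 13, 31, 47, 45, 15, 25, 70, 79] [120, 121, 29, 14, 49, 15, 71]
208 418 [114, 118, 119, 94, 23, 10, 17, 28, 34, 35, 25, 87, 117, 115] [115, 120, 23, 17, 37, 25, 119]
211 418 [58, 62, 72, 57, 9, 2, 22, 35, 29, 26, 61, 106, 108, 116] [91, 99, 13, 22, 33, 67, 112]
214 418 [49, 51, 54, 39, 9, 0, 19, 29, 27, 18, 45, 56, 74, 109] [83, 89, 10, 18, 27, 76, 103]
217 418 [50, 51, 39, 32, 14, 8, 24, 33, 30, 48, 56, 56, 75, 112] [85, 63, 24, 27, 37, 90, 104]
220 418 [43, 25, 23, 17, 17, 10, 28, 29
[... 657 characters left out ...]
34, 31, 23, 24, 44, 48, 32, 58, 102] [40, 41, 47, 37, 44, 77, 86]
244 418 [29, 25, 26, 21, 31, 32, 32, 21, 21, 28, 26, 20, 44, 100] [46, 43, 36, 42, 40, 41, 59]
247 418 [27, 22, 24, 27, 25, 28, 25, 21, 26, 17, 27, 26, 38, 101] [43, 42, 30, 38, 43, 42, 51]
250 418 [23, 18, 18, 29, 28, 30, 20, 20, 21, 25, 25, 20, 43, 98] [37, 37, 37, 38, 39, 41, 57]
253 418 [22, 24, 21, 23, 26, 19, 23, 25, 30, 35, 26, 27, 30, 47] [40, 37, 41, 43, 49, 46, 52]
256 418 [35, 22, 24, 24, 19, 16, 29, 28, 29, 28, 26, 23, 37, 50] [54, 42, 37, 50, 51, 45, 54]
259 418 [36, 25, 30, 29, 26, 24, 26, 34, 31, 33, 27, 30, 29, 52] [53, 51, 48, 48, 51, 49, 51]
[ 0.011 -0.007  0.052]
[ 0.017 -0.006  0.091]
[ 0.029 -0.003  0.182]
```

>>> play_rows(series=[[0.013, -0.007, 0.06, 0, 0], [0.013, -0.007, 0.06, 0, 0], [0.017, -0.006, 0.085, 0, 0], [0.018, -0.006, 0.1, 0, 0], [0.019, -0.005, 0.11, 0, 0]], squeeze=20)

```text
clock: 26.3
tool_pos: [0.5191, 0.2761, 0.2609]
tcp_rot: [-3.114, 0.132, -0.345]
contact_force: [0.5, -0.2, -1.6]
gripper_width: 0.0062
finger_force: 20.0
```

```bash
python3 - <<'E'
from h import *
o=arm.observe();print(o["contact_force"].round(1),o["torque"].round(2),(lambda p,T:p+T@[.006,0,.2321])(*tool()))
print(gob([.006,0,.2321],[.4973,.2905,.012]))
E
```

```text
[ 0.5 -0.2 -1.6] [-0.03 -0.12 -0.03] [0.49818415 0.29053803 0.03012982]
[0.006 0.003 0.072]
```

>>> play_rows(series=[[0.001, 0.0, 0.015, 0, 0], [0.003, 0.001, 0.03, 0, 0], [0.004, 0.002, 0.045, 0, 0], [0.006, 0.003, 0.06, 0, 0], [0.006, 0.003, 0.06, 0, 0]])

```text
clock: 26.92
tool_pos: [0.5185, 0.2759, 0.2458]
tcp_rot: [-3.114, 0.132, -0.346]
contact_force: [0.1, -0.1, -1.6]
gripper_width: 0.0055
finger_force: 20.0
```

>>> play_rows(series=[[0.001, 0.0, 0.01, 0, 0], [0.002, 0.001, 0.02, 0, 0], [0.003, 0.001, 0.03, 0, 0], [0.003, 0.001, 0.03, 0, 0]], squeeze=12)

```text
clock: 27.42
tool_pos: [0.5189, 0.2757, 0.2398]
tcp_rot: [-3.112, 0.131, -0.346]
contact_force: [-2.4, -2.4, 11.2]
gripper_width: 0.0059
finger_force: 12.0
```

>>> play_rows(series=[[0, 0, -0.005, 0, 0.4], [0, 0, -0.005, 0, 0.4], [0, 0, -0.005, 0, 0.4], [-0.02, -0.004, -0.15, 0, 0.4], [-0.04, -0.01, -0.3, 0, 0.4], [-0.068, -0.015, -0.52, 0, 0.4], [-0.068, -0.015, -0.52, 0, 0.4], [-0.068, -0.015, -0.52, 0, 0.4]])

```text
clock: 28.42
tool_pos: [0.5184, 0.2761, 0.3692]
tcp_rot: [-3.114, 0.132, -0.345]
contact_force: [-0.2, -0.0, -0.4]
gripper_width: 0.0348
finger_force: 0.0
```

```bash
python3 - <<'E'
from h import *
o=arm.observe();print(o["qpos"].round(2),o["tcp_rot"])
w=arm.camera("wrist");l=np.array([np.cos(-.346),np.sin(-.346),0]);tc=np.array([.4973,.2905,.13])
for k in(.055,-.055):print(proj(w,tc+k*l).round(1))
im=w["img"].astype(int)
for y in range(60,260,12): print(y,[int(v) for v in im[y,240:420:6].mean(1)])
E
```

```text
[-1.36  0.49  1.12  1.63 -0.55  1.41 -2.07] [-3.11369154  0.13236751 -0.3451694 ]
[[326.4 160.4]]
[[326.9 316.8]]
60 [228, 229, 230, 227, 230, 229, 229, 227, 228, 229, 228, 227, 227, 228, 230, 134, 141, 144, 143, 145, 142, 145, 149, 146, 141, 137, 145, 139, 138, 138]
72 [227, 229, 231, 228, 229, 231, 229, 228, 229, 229, 230, 229, 228, 228, 233, 196, 139, 140, 144, 147, 141, 143, 143, 138, 145, 144, 143, 140, 147, 145]
84 [230, 230, 228, 229, 231, 229, 231, 229, 230, 230, 231, 229, 229, 136, 143, 142, 138, 147, 138, 146, 142, 146, 143, 147, 145, 143, 141, 141, 147, 148]
96 [230, 228, 229, 232, 141, 144, 149, 144, 146, 231, 232, 230, 231, 142, 146, 149, 141, 143, 145, 146, 149, 149, 149, 146, 146, 149, 140, 143, 149, 144]
108 [229, 230, 231, 230, 143, 148, 147, 143, 138, 142, 143, 143, 144, 144, 147, 141, 143, 142, 147, 142, 148, 147, 148, 136, 149, 142, 139, 147, 147, 150]
120 [231, 230, 231, 229, 145, 143, 143, 140, 150, 150, 146, 148, 147, 147, 142, 143, 147, 146, 150, 147, 149, 155, 144, 142, 146, 146, 146, 150, 148, 144]
132 [229, 232, 232, 230, 135, 139, 147, 150, 153, 79, 69, 74
[... 875 characters left out ...]
32, 129, 121, 111, 58, 56, 129, 133, 129, 233, 228, 222, 223, 222, 224, 223, 225, 219]
216 [232, 231, 230, 235, 226, 224, 230, 226, 225, 201, 126, 122, 132, 127, 121, 115, 61, 57, 124, 130, 131, 226, 225, 228, 223, 228, 224, 229, 226, 224]
228 [231, 232, 232, 232, 225, 228, 226, 221, 227, 240, 133, 116, 131, 126, 228, 234, 60, 58, 123, 131, 130, 228, 225, 226, 219, 226, 221, 222, 223, 224]
240 [231, 231, 233, 232, 234, 233, 231, 233, 234, 235, 133, 114, 127, 128, 116, 112, 62, 108, 123, 129, 130, 225, 226, 222, 227, 227, 227, 224, 219, 223]
252 [229, 234, 233, 231, 232, 232, 232, 233, 231, 233, 144, 123, 135, 142, 225, 230, 61, 133, 119, 128, 130, 225, 225, 219, 226, 223, 218, 226, 226, 100]
```

>>> play_rows(series=[[0, 0, 0, -0.35, 0.4], [0, 0, 0, -0.7, 0.4], [0, 0, 0, -1, 0.4], [0, 0, 0, -1, 0.4]])

```text
clock: 28.98
tool_pos: [0.5184, 0.276, 0.3686]
tcp_rot: [-3.052, 0.102, 0.18]
contact_force: [-0.7, -0.6, -0.1]
gripper_width: 0.0348
finger_force: 0.0
```

>>> play_rows(series=[[0, 0, 0, -0.35, 0.4], [0, 0, 0, -0.7, 0.4], [0, 0, 0, -1, 0.4], [0, 0, 0, -1, 0.4]])

```text
clock: 29.48
tool_pos: [0.5185, 0.276, 0.3691]
tcp_rot: [-3.013, 0.043, 0.698]
contact_force: [-0.3, 0.7, -1.0]
gripper_width: 0.0348
finger_force: 0.0
```

```bash
python3 - <<'E'
from h import *
o=arm.observe();print(o["qpos"].round(2),o["tcp_rot"],tool()[1][:,2])
E
```

```text
[-1.23  0.4   0.89  1.62 -0.42  1.37 -1.13] [-3.01323558  0.04328415  0.69838521] [-0.11517237  0.07044324 -0.99084463]
```

Position and tilt are holding and the joints are relaxing. I'll continue the flip.

>>> play_rows(series=[[0, 0, 0, -0.35, 0.4], [0, 0, 0, -0.7, 0.4], [0, 0, 0, -1, 0.4], [0, 0, 0, -1, 0.4]])

```text
clock: 29.98
tool_pos: [0.5186, 0.276, 0.3693]
tcp_rot: [-3.009, -0.026, 1.216]
contact_force: [0.3, 0.4, 0.3]
gripper_width: 0.0346
finger_force: 0.0
```

>>> play_rows(series=[[0, 0, 0, -0.35, 0.4], [0, 0, 0, -0.7, 0.4], [0, 0, 0, -1, 0.4], [0, 0, 0, -1, 0.4]])

```text
clock: 30.48
tool_pos: [0.5187, 0.2759, 0.3694]
tcp_rot: [-3.04, -0.089, 1.735]
contact_force: [1.1, 0.3, -0.5]
gripper_width: 0.0348
finger_force: 0.0
```

>>> play_rows(series=[[0, 0, 0, -0.35, 0.4], [0, 0, 0, -0.7, 0.4], [0, 0, 0, -1, 0.4], [0, 0, 0, -1, 0.4]])

```text
clock: 30.98
tool_pos: [0.5187, 0.276, 0.3695]
tcp_rot: [-3.098, -0.128, 2.26]
contact_force: [0.1, 0.2, 0.6]
gripper_width: 0.0347
finger_force: 0.0
```

>>> play_rows(series=[[0, 0, 0, -0.35, 0.4], [0, 0, 0, -0.7, 0.4], [0, 0, 0, -1, 0.4], [0, 0, 0, -1, 0.4]])

```text
clock: 31.48
tool_pos: [0.5187, 0.276, 0.3696]
tcp_rot: [3.115, -0.132, 2.788]
contact_force: [0.0, -0.2, -0.2]
gripper_width: 0.0347
finger_force: 0.0
```

```bash
python3 - <<'E'
from h import *
o=arm.observe();print(o["qpos"].round(2),o["tcp_rot"],o["tool_pos"],tool()[1].round(3))
w=arm.camera("wrist");l=np.array([np.cos(-.346),np.sin(-.346),0]);tc=np.array([.4973,.2905,.13])
for k in(.055,0,-.055):print(proj(w,tc+k*l).round(1))
im=w["img"].astype(int)
for y in range(10,260,14): print(y,[int(v) for v in im[y,270:372:3].mean(1)])
E
```

```text
[-0.96  0.32  0.53  1.61 -0.28  1.34  0.84] [ 3.11480119 -0.13230465  2.78822992] [0.51869076 0.27598148 0.3695732 ] [[-0.93   0.349 -0.114]
 [ 0.343  0.937  0.071]
 [ 0.132  0.027 -0.991]]
[[326.3 343.2]]
[[325.3 263.9]]
[[324.2 179.8]]
10 [194, 196, 191, 189, 192, 194, 193, 195, 193, 192, 193, 194, 192, 192, 193, 192, 191, 191, 192, 190, 192, 195, 195, 193, 194, 193, 189, 192, 191, 191, 191, 191, 192, 192]
24 [194, 192, 193, 192, 193, 196, 196, 195, 193, 192, 193, 196, 194, 195, 194, 193, 191, 193, 195, 196, 194, 194, 195, 192, 192, 195, 198, 195, 192, 192, 193, 195, 193, 196]
38 [193, 192, 193, 191, 194, 195, 193, 196, 196, 195, 192, 195, 197, 196, 196, 196, 192, 194, 195, 196, 198, 197, 196, 196, 194, 196, 195, 193, 193, 193, 196, 197, 195, 194]
52 [196, 197, 197, 195, 196, 197, 197, 196, 197, 195, 193, 195, 196, 194, 197, 195, 196, 197, 195, 192, 195, 197, 197, 197, 195, 198, 198, 197, 197, 197, 196, 196, 195, 194]
66 [196, 198, 196, 195, 197, 198, 198, 197, 197, 194, 191, 193, 194, 198, 199, 200, 197, 194, 194, 197, 197, 197, 194, 197, 198, 200, 198, 198, 200, 198, 197, 197, 19
[... 1550 characters left out ...]
22, 173, 202, 204, 204, 204]
206 [189, 195, 194, 198, 198, 200, 107, 112, 111, 109, 110, 102, 98, 102, 53, 54, 14, 52, 209, 206, 209, 108, 109, 111, 101, 100, 97, 112, 112, 166, 198, 194, 194, 191]
220 [189, 194, 194, 193, 189, 190, 105, 111, 108, 109, 110, 105, 99, 97, 53, 56, 20, 50, 205, 203, 204, 107, 111, 110, 103, 99, 95, 112, 112, 175, 197, 194, 195, 196]
234 [193, 191, 190, 195, 194, 195, 142, 109, 106, 108, 110, 106, 100, 97, 65, 53, 15, 48, 206, 202, 203, 102, 108, 109, 107, 99, 96, 104, 115, 171, 205, 193, 195, 196]
248 [194, 194, 197, 197, 191, 193, 99, 108, 105, 106, 107, 109, 102, 98, 46, 55, 25, 44, 202, 199, 200, 100, 106, 108, 106, 100, 97, 102, 111, 174, 196, 190, 194, 196]
```

```bash
python3 - <<'E'
from h import *
for z in (.16,.118):print(gob([0,0,.164],[.4656,.303,z]))
E
```

```text
[0.124 0.005 0.207]
[0.102 0.    0.373]
```

>>> play_rows(series=[[0.08, 0.005, 0.05, 0, 0.4], [0.124, 0.005, 0.1, 0, 0.4], [0.124, 0.005, 0.2, 0, 0.4], [0.11, 0.002, 0.3, 0, 0.4], [0.102, 0, 0.373, 0, 0.4], [0.102, 0, 0.373, 0, 0.4], [0.102, 0, 0.373, 0, 0.4]])

```text
clock: 32.4
tool_pos: [0.4846, 0.2913, 0.2814]
tcp_rot: [3.113, -0.131, 2.795]
contact_force: [0.2, 0.7, 0.2]
gripper_width: 0.0351
finger_force: 0.0
```

>>> play_rows(series=[[0, 0, 0, 0, 0.1], [0, 0, 0, 0, 0], [0, 0, 0, 0, 0], [0, 0, 0, 0, 0], [0, 0, 0, 0, 0]], squeeze=45)

```text
clock: 33.02
tool_pos: [0.4841, 0.2905, 0.2808]
tcp_rot: [3.115, -0.132, 2.796]
contact_force: [-3.4, -3.3, 4.4]
gripper_width: 0.0056
finger_force: 44.8
```

```bash
python3 - <<'E'
from h import *
p,T=tool();print(p+T@[0,0,.164],arm.observe()["qpos"].round(2),arm.observe()["contact_force"].round(1), T.T@(np.array([.4973,.2905,.108])-p))
E
```

```text
[0.46521216 0.30193134 0.11824407] [-0.99  0.35  0.49  1.77 -0.31  1.15  0.84] [-3.4 -3.3  4.4] [-3.51177557e-02 -2.48200875e-05  1.69655862e-01]
```

>>> play_rows(series=[[0.01, 0.002, -0.06, 0, 0], [0.025, 0.005, -0.18, 0, 0], [0.05, 0.01, -0.36, 0, 0], [0.08, 0.016, -0.6, 0, 0], [0.08, 0.016, -0.6, 0, 0]])

```text
clock: 33.65
tool_pos: [0.4849, 0.2911, 0.4378]
tcp_rot: [3.105, -0.127, 2.797]
contact_force: [0.3, -0.4, -2.1]
gripper_width: 0.0053
finger_force: 44.9
```

>>> play_rows(series=[[0, 0, 0, 0.3, 0], [0, 0, 0, 0.6, 0], [0, 0, 0, 0.9, 0], [0, 0, 0, 1, 0], [0, 0, 0, 1, 0]])

```text
clock: 34.28
tool_pos: [0.4839, 0.2912, 0.4319]
tcp_rot: [-3.099, -0.128, 2.269]
contact_force: [-0.8, 0.3, -0.6]
gripper_width: 0.0053
finger_force: 44.9
```

```bash
python3 - <<'E'
from h import *
o=arm.observe();print(o["qpos"].round(2),o["tcp_rot"],o["tool_pos"],tool()[1][:,2])
E
```

```text
[-1.08  0.22  0.58  1.59 -0.24  1.44  0.24] [-3.09939756 -0.12823162  2.26856416] [0.48387835 0.29118948 0.43186552] [-0.1144148   0.07080214 -0.99090681]
```

>>> play_rows(series=[[0, 0, 0, 0.3, 0], [0, 0, 0, 0.6, 0], [0, 0, 0, 0.9, 0], [0, 0, 0, 1, 0], [0, 0, 0, 1, 0]])

```text
clock: 34.9
tool_pos: [0.484, 0.2912, 0.4319]
tcp_rot: [-3.041, -0.09, 1.744]
contact_force: [-0.3, -0.4, -1.0]
gripper_width: 0.0056
finger_force: 44.9
```

>>> play_rows(series=[[0, 0, 0, 0.25, 0], [0, 0, 0, 0.47, 0], [0, 0, 0, 0.47, 0], [0, 0, 0, 0.47, 0]])

```text
clock: 35.4
tool_pos: [0.484, 0.2911, 0.432]
tcp_rot: [-3.022, -0.063, 1.501]
contact_force: [0.1, 0.1, -0.7]
gripper_width: 0.0056
finger_force: 44.9
```

```bash
python3 - <<'E'
from h import *
p,T=tool();o=arm.observe();print(o["qpos"].round(2),T.round(3),np.degrees(np.arctan2(T[1,1],T[0,1])))
tip=np.array([.6032,.0371,.1955]);post=np.array([.6933,.0303])
H=[-.0351,0,.1697];print("hole",p+T@H,"axis",(np.array(tip[:2])-post))
for dx in (-.06,-.03,0,.03,.052):
    t=tip+X*dx; t[2]=.1955 if dx<=0 else .1955-min(dx,.015)
    print(dx,gob(H,t))
E
```

```text
[-1.15  0.23  0.68  1.59 -0.26  1.44 -0.51] [[ 0.07   0.991 -0.114]
 [ 0.996 -0.062  0.071]
 [ 0.063 -0.119 -0.991]] -3.572434661788871
hole [0.46219662 0.26816157 0.2616336 ] axis [-0.0901  0.0068]
-0.06 [-0.895  0.409  0.161]
-0.03 [-0.896  0.528  0.147]
0 [-0.898  0.648  0.132]
0.03 [-0.903  0.774  0.177]
0.052 [-0.904  0.861  0.167]
```

>>> play_rows(series=[[-0.2, 0.05, 0, 0, 0], [-0.45, 0.15, 0, 0, 0], [-0.7, 0.25, 0.05, 0, 0], [-0.895, 0.36, 0.1, 0, 0], [-0.895, 0.4, 0.16, 0, 0], [-0.895, 0.4, 0.16, 0, 0], [-0.895, 0.4, 0.16, 0, 0]])

```text
clock: 36.28
tool_pos: [0.562, 0.0655, 0.367]
tcp_rot: [-3.022, -0.063, 1.5]
contact_force: [0.2, 0.8, -1.6]
gripper_width: 0.0059
finger_force: 44.9
```

```bash
python3 - <<'E'
from h import *
p,T=tool();o=arm.observe();H=np.array([-.0351,0,.1697]);print(o["qpos"].round(2),o["contact_force"].round(1))
a=np.arctan(.07);f=lambda u,v:p+T@(np.array([-.0351,0.003,.1697])+[u,0,v])
# tag up in tool frame: block-time vertical
up=np.array([.132,.027,-.991]);wd=np.array([.991,0,.132])
hole=p+T@H;print("hole",hole)
print("tip",np.array([.6032,.0371,.1955]))
s=arm.camera("scene");C4=[hole+T@(wd*i+up*j) for i,j in[(-.055,.022),(.055,.022),(.055,-.098),(-.055,-.098)]]
q=proj(s,C4);h=proj(s,[hole]);print("pred corners",q.round(1),"hole",h.round(1),"tip",proj(s,[.6032,.0371,.1955]).round(1))
x0,y0=np.floor(q.min(0)-12).astype(int);x1,y1=np.ceil(q.max(0)+12).astype(int);print(x0,y0)
g=cv2.cvtColor(s["img"],cv2.COLOR_BGR2GRAY)
for y in range(y0,y1,4): print(y,[int(k) for k in g[y,x0:x1:3]])
E
```

```text
[-0.82  0.33  0.8   1.66 -0.32  1.37 -0.02] [ 0.2  0.8 -1.6]
hole [0.54018731 0.04261669 0.19662689]
tip [0.6032 0.0371 0.1955]
pred corners [[274.6 212.1]
 [341.9 207.3]
 [333.9 244.7]
 [273.6 249.6]] hole [[307.7 217.2]] tip [[312.  247.6]]
261 195
195 [70, 65, 55, 59, 57, 56, 59, 95, 118, 118, 116, 117, 118, 119, 71, 6, 0, 5, 5, 0, 4, 16, 12, 8, 7, 8, 16, 0, 18, 26, 24]
199 [70, 70, 58, 58, 52, 54, 59, 90, 116, 116, 119, 119, 118, 118, 77, 3, 14, 12, 11, 6, 0, 9, 3, 8, 3, 8, 1, 18, 25, 19, 20]
203 [68, 69, 58, 60, 56, 59, 54, 113, 114, 118, 117, 117, 117, 122, 103, 1, 1, 0, 10, 7, 7, 11, 7, 3, 11, 13, 4, 9, 21, 24, 23]
207 [68, 71, 58, 58, 56, 62, 61, 61, 117, 117, 118, 118, 120, 117, 107, 10, 22, 19, 0, 19, 5, 0, 4, 4, 4, 4, 3, 12, 22, 24, 46]
211 [72, 73, 61, 56, 58, 53, 48, 56, 66, 58, 55, 51, 46, 46, 45, 17, 12, 13, 10, 10, 0, 0, 1, 2, 5, 9, 22, 71, 29, 23, 24]
215 [71, 71, 70, 58, 46, 33, 32, 28, 31, 29, 30, 32, 30, 37, 71, 93, 62, 14, 9, 0, 15, 5, 4, 12, 3, 14, 16, 22, 27, 23, 27]
219 [71, 67, 75, 57, 44, 28, 29, 32, 29, 28, 33, 28, 34, 110, 119, 117, 39, 0, 10, 12, 0, 14, 3
[... 642 characters left out ...]
8, 71, 70, 74, 41, 33, 26, 29, 32, 33, 27, 25, 22, 33, 28, 31, 30, 9, 12, 15, 27, 27, 30, 34, 55, 124, 122, 122, 121, 123, 118]
247 [67, 71, 68, 71, 45, 31, 29, 34, 35, 28, 34, 31, 30, 28, 27, 29, 25, 37, 30, 29, 39, 37, 44, 57, 91, 120, 118, 118, 119, 120, 121]
251 [67, 71, 66, 68, 47, 31, 30, 39, 40, 43, 45, 85, 97, 108, 112, 110, 94, 34, 104, 119, 120, 120, 120, 121, 120, 121, 123, 120, 120, 119, 120]
255 [68, 68, 70, 71, 66, 56, 58, 61, 56, 54, 57, 110, 116, 114, 116, 121, 109, 33, 92, 117, 115, 117, 116, 120, 121, 120, 119, 120, 123, 121, 122]
259 [68, 68, 67, 70, 63, 56, 60, 60, 55, 61, 59, 85, 116, 116, 120, 119, 107, 35, 76, 119, 117, 114, 118, 115, 118, 121, 119, 122, 121, 120, 116]
```

```bash
python3 - <<'E'
from h import *
H=[-.0351,0,.1697];tip=np.array([.6032,.0371,.1955]);d=np.array([.0901,-.0068,0]);d/=np.linalg.norm(d)
for dx,z in [(-.012,.1955),(0,.1945),(.008,.187),(.015,.181),(.03,.180),(.05,.180),(.05,.173)]:
    t=tip+d*dx;t[2]=z;print(dx,gob(H,t))
E
```

```text
-0.012 [-0.005  0.204 -0.019]
0 [-0.005  0.252 -0.021]
0.008 [-0.007  0.287  0.005]
0.015 [-0.009  0.318  0.025]
0.03 [-0.009  0.378  0.022]
0.05 [-0.01   0.458  0.013]
0.05 [-0.011  0.461  0.04 ]
```

>>> play_rows(series=[[-0.003, 0.1, -0.01, 0, 0], [-0.005, 0.2, -0.019, 0, 0], [-0.005, 0.2, -0.019, 0, 0], [-0.005, 0.25, -0.02, 0, 0], [-0.007, 0.287, 0.005, 0, 0], [-0.009, 0.318, 0.025, 0, 0], [-0.009, 0.318, 0.025, 0, 0]])

```text
clock: 37.2
tool_pos: [0.6402, 0.0576, 0.3498]
tcp_rot: [-3.021, -0.062, 1.497]
contact_force: [0.2, -0.8, -1.0]
gripper_width: 0.0058
finger_force: 44.9
```

```bash
python3 - <<'E'
from h import *
p,T=tool();print(p+T@[-.0351,0,.1697],arm.observe()["contact_force"].round(1),arm.observe()["qpos"].round(2))
H=[-.0351,0,.1697];tip=np.array([.6032,.0371,.1955]);d=np.array([.0901,-.0068,0]);d/=np.linalg.norm(d)
for dx,z in [(.03,.180),(.05,.180),(.05,.171)]:
    t=tip+d*dx;t[2]=z;print(dx,gob(H,t))
E
```

```text
[0.61801609 0.0345511  0.17946527] [ 0.2 -0.8 -1. ] [-0.67  0.54  0.77  1.46 -0.43  1.42  0.07]
0.03 [ 0.006  0.059 -0.009]
0.05 [ 0.006  0.139 -0.019]
0.05 [0.003 0.143 0.017]
```

No contact so far. I'll move on along the level part and lower until the hole's rim rests on the rod.

>>> play_rows(series=[[0.006, 0.06, -0.009, 0, 0], [0.006, 0.1, -0.014, 0, 0], [0.006, 0.14, -0.019, 0, 0], [0.006, 0.14, -0.01, 0, 0], [0.005, 0.14, 0, 0, 0], [0.004, 0.143, 0.01, 0, 0], [0.003, 0.143, 0.017, 0, 0], [0.003, 0.143, 0.017, 0, 0]])

```text
clock: 38.2
tool_pos: [0.6749, 0.0564, 0.3422]
tcp_rot: [-3.022, -0.063, 1.497]
contact_force: [-0.1, 0.7, -0.9]
gripper_width: 0.0057
finger_force: 44.9
```

```bash
python3 - <<'E'
from h import *
p,T=tool();print(p+T@[-.0351,0,.1697],arm.observe()["contact_force"].round(1),arm.observe()["torque"].round(2))
E
```

```text
[0.65291469 0.03346684 0.17181531] [-0.1  0.7 -0.9] [-0.03 -0.23 -0.03]
```

>>> play_rows(series=[[0, 0.001, 0.007, 0, 0], [0, 0.001, 0.007, 0, 0]], squeeze=15)

```text
clock: 38.45
tool_pos: [0.6751, 0.0564, 0.341]
tcp_rot: [-3.023, -0.063, 1.497]
contact_force: [-0.3, -0.7, 2.2]
gripper_width: 0.0059
finger_force: 15.0
```

>>> play_rows(series=[[0, 0, 0, 0, 0.1], [0, 0, 0, 0, 0.15], [0, 0, 0, 0, 0.25], [0, 0, 0, 0, 0.45], [0, 0, 0, 0, 0.45], [0, 0, 0, 0, 0.45]])

```text
clock: 39.2
tool_pos: [0.6751, 0.0564, 0.3405]
tcp_rot: [-3.022, -0.063, 1.497]
contact_force: [-1.1, -0.1, -0.2]
gripper_width: 0.0373
finger_force: 0.0
```

```bash
python3 - <<'E'
from h import *
o=arm.observe();print(o["contact_force"].round(1),o["qpos"].round(2))
s=arm.camera("scene");g=cv2.cvtColor(s["img"],cv2.COLOR_BGR2GRAY)
P4=[np.array([.655,.0332,.171])+Y*a+Z*b for a,b in[(-.055,.022),(.055,.022),(.055,-.098),(-.055,-.098)]];print(proj(s,P4).round())
for y in range(240,330,5): print(y,[int(k) for k in g[y,260:370:4]])
E
```

```text
[-1.1 -0.1 -0.2] [-0.62  0.62  0.75  1.37 -0.47  1.44  0.08]
[[280. 279.]
 [352. 271.]
 [349. 313.]
 [284. 320.]]
240 [92, 72, 74, 74, 76, 72, 62, 61, 57, 61, 61, 61, 55, 6, 1, 8, 5, 9, 9, 17, 10, 2, 5, 11, 5, 114, 127, 123]
245 [76, 71, 70, 75, 73, 73, 60, 61, 62, 57, 60, 63, 74, 16, 28, 2, 10, 4, 3, 4, 0, 0, 1, 1, 16, 125, 87, 50]
250 [72, 74, 70, 72, 72, 74, 63, 63, 63, 63, 62, 59, 110, 21, 25, 4, 6, 6, 7, 2, 2, 0, 6, 1, 4, 125, 122, 58]
255 [114, 70, 77, 73, 71, 72, 60, 63, 59, 60, 62, 62, 114, 35, 21, 0, 4, 14, 9, 1, 16, 24, 12, 6, 26, 105, 124, 126]
260 [111, 73, 70, 72, 71, 69, 60, 63, 62, 59, 61, 63, 107, 39, 22, 8, 2, 10, 14, 12, 5, 0, 8, 11, 12, 68, 125, 125]
265 [121, 70, 73, 76, 74, 74, 62, 59, 58, 61, 59, 64, 90, 52, 18, 20, 4, 6, 3, 0, 6, 119, 127, 82, 3, 44, 69, 127]
270 [119, 69, 74, 75, 75, 69, 61, 62, 61, 57, 56, 61, 74, 78, 24, 22, 3, 19, 2, 3, 6, 0, 4, 6, 21, 29, 28, 115]
275 [117, 71, 71, 72, 72, 70, 63, 59, 61, 60, 61, 58, 64, 67, 14, 11, 10, 7, 10, 3, 0, 4, 5, 5, 25, 28, 29, 84]
280 [124, 72, 74, 75, 71, 64, 47, 53, 46, 40, 44, 35, 31, 37, 8, 9, 5, 8, 9, 3, 10,
[... 367 characters left out ...]
 [86, 44, 39, 44, 42, 39, 33, 31, 36, 30, 30, 33, 32, 31, 37, 5, 6, 15, 5, 2, 18, 10, 12, 32, 32, 28, 31, 34]
305 [86, 44, 42, 44, 44, 40, 38, 33, 38, 28, 27, 31, 32, 34, 21, 4, 17, 11, 14, 7, 14, 14, 5, 27, 36, 43, 32, 24]
310 [86, 44, 44, 42, 44, 44, 35, 30, 34, 32, 29, 29, 33, 34, 28, 13, 23, 14, 10, 5, 13, 2, 1, 0, 1, 3, 2, 7]
315 [83, 50, 45, 43, 43, 40, 32, 25, 32, 34, 35, 29, 31, 34, 23, 1, 2, 1, 4, 0, 7, 23, 48, 74, 97, 117, 126, 127]
320 [86, 41, 42, 39, 46, 42, 38, 31, 34, 29, 31, 30, 32, 35, 26, 19, 18, 28, 118, 122, 120, 126, 124, 125, 122, 127, 125, 123]
325 [82, 58, 44, 40, 37, 39, 31, 29, 39, 39, 32, 35, 35, 33, 28, 24, 26, 41, 107, 122, 121, 124, 123, 124, 122, 124, 124, 127]
```

>>> play_rows(series=[[0.01, -0.02, -0.08, 0, 0.45], [0.02, -0.04, -0.2, 0, 0.45], [0.04, -0.07, -0.4, 0, 0.45], [0.06, -0.1, -0.6, 0, 0.45], [0.06, -0.25, -0.7, 0, 0.45], [0.06, -0.45, -0.7, 0, 0.45], [0.06, -0.45, -0.7, 0, 0.45]])

```text
clock: 40.12
tool_pos: [0.5822, 0.0655, 0.5309]
tcp_rot: [-3.024, -0.067, 1.498]
contact_force: [0.9, 0.2, -0.2]
gripper_width: 0.0393
finger_force: 0.0
```

>>> play_rows(series=[[0, -0.2, 0, 0, 0.45], [0.2, -0.5, 0, 0, 0.45], [0.3, -0.7, 0, 0, 0.45], [0.3, -0.7, 0, 0, 0.45], [0.3, -0.7, 0, 0, 0.45]])

```text
clock: 40.75
tool_pos: [0.4163, 0.1529, 0.5551]
tcp_rot: [-3.023, -0.065, 1.5]
contact_force: [0.2, 0.2, -0.1]
gripper_width: 0.0388
finger_force: 0.0
```

```bash
python3 - <<'E'
from h import *
o=arm.observe();print(o["tool_pos"].round(3),o["qpos"].round(2))
s=arm.camera("scene");t=arm.camera("top");g=cv2.cvtColor(s["img"],cv2.COLOR_BGR2GRAY)
print(proj(s,[[.655,.0332,.171]]).round(1))
for y in range(262,330,3): print(y,''.join('#' if k<50 else '+' if k<68 else '.' for k in g[y,262:372]))
gt=cv2.cvtColor(t["img"],cv2.COLOR_BGR2GRAY)
print(proj(t,[np.array([.655,.0332,.193])+Y*a for a in(-.055,.055)]).round())
for y in range(165,192,2): print(y,' '.join(f"{int(k):3d}" for k in gt[y,285:360:3]))
B={"b":(369,272),"a":(422,283),"j":(464,217)}
import pickle;t0=pickle.load(open("cams.pkl","rb"))[1]
for n,(x,y) in B.items():
    print(n,np.abs(t["img"][y-15:y+15,x-15:x+15].astype(int)-t0["img"][y-15:y+15,x-15:x+15]).mean().round(1))
E
```

```text
[0.416 0.153 0.555] [-1.16 -0.15  0.67  1.64 -0.03  1.68 -0.57]
[[316.4 283.4]]
262 ++++++++++++++++++++++++++++++++++++++++++++++++++....++++++++++++++++++++++++++++++++++......................
265 .+++++++++++++++++++++++++++++++++++++++.++++++++++...+++++++++++++++++++++++++++...++........................
268 ...++++++++++++++++++++++.+++++++++++++++++++++++++...++++++++##########++++++++....++........................
271 ......+++++++++++++++++++++++++.+++++++++++++++++++....+++++############+.....................................
274 ........+++++++++++++++++++++++++++++++++++++++..+.................................++++###....................
277 ...........+++++++++++++++..................................++++#########################+....................
280 ..............+++.....................+++++##############################################+....................
283 ...............+++++################################+...+###############################+.....................
286 ..................+##################################+...+++############################+.......
[... 2427 characters left out ...]
 127 135 115 111  94 118 113 109 106 109 104 105 106 102
181 140 139 119  63  71  78  85 102 108 111 123 132 139 138 140 140 141 141 138 134 128 130 117 105 103
183 142 141 134  57  56  56  52  55  54  54  67  82  95  87  89  98 111 112 120 128 138 136 125 104 104
185 143 143 136  58  55  55  55  57  56  53  70  89 110  92  66  51  58  58  55  65  69  75 102 102 104
187 142 144 139  58  55  53  54  54  45  47  44  70 111  50  52  55  55  52  51  52  57  53 104 105 104
189 143 142 139  51  56  48  47  43  34  37  40  77 108  36  37  42  51  51  56  51  52  61  86 100 107
191 143 140 142  92  79  63  57  57  44  35  33  82 102  36  35  32  41  48  40  56  53  58  65  70 105
b 10.5
a 9.8
j 11.2
```

```bash
python3 -c "
from plant import arm
print(arm.sign_off())"
```

```text
the job is handed in; nothing more can be done
None
```

I've handed the job in at about 41 s: the valve is bottomed and backed off about a quarter turn (within 2° by image), and the tag hangs by its hole on the hook, marked face outward. On the way, joint 7 ran to its limit (read −2.602 against −2.6) and the held tag pressed the table at about 68 N, so I re-seated and regrasped it; the bottles and jar were not approached.

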